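# Leak-check the seam of the line in service

### The job

First clear all the loose steel fittings off the fluid module into the parts tray; then, on the line in service (the one whose inlet port carries the tall filter canister, not the flat plug), swing the ball valve fully open, take the leak probe from its stand and guide its tip slowly, about 2 cm a second, a millimetre or two above that line's black gasket seam without pressing on it, all along from the seam's inner end (nearest the module's middle) round both corners to its outer end. Lift the probe away gently, hang it upright in its stand again, and after that turn the same valve fully closed. Leave the other line's valve, the bottle, the beaker and the spanner alone; should a fitting get knocked out of place, put it in the tray again.

Things in the scene. Friction and masses are not known exactly. Their poses are not given: they have to be found in the camera images.
- module: white flat module, fixed, flat top 30 mm above bench, spanning x -105..95, y -150..150 mm of its frame (origin at bench height, x away from robot, y left). Rail along y on top: x -17..3, 18 mm high. Nearer the robot two flush cover plates with black U-shaped seams; beyond the rail two ball valves, then inlet ports (x 72 mm). Left line l at y +80, right line r at y -80 mm
- filter: tall steel filter canister, 32 mm diameter, 66 mm high, fixed on the inlet port of the line in service; origin centre of its underside
- plug: flat steel plug, 30 mm diameter, 10 mm high, fixed on the inlet port of the line out of service; origin centre of its underside
- tray: white plastic open parts tray, fixed, outside 160 (x) by 200 (y) by 35 mm high, walls and floor 5 mm; origin centre of its underside
- stand: grey upright block 70 by 70 by 95 mm, fixed, with a 22 mm square hole right down through its middle in which the probe hangs; origin centre of its underside
- probe: black leak probe, round, 141 mm long, hanging upright in the stand by its collar. Origin at the tip, z up along it: nose radius 3 mm to z 25, widening to 8 mm at z 45; collar radius 16 mm, z 85 to 91; above it the grip, 18 mm diameter, z 91 to 141. Hung up, the collar's underside rests on the stand's top and the tip is 10 mm above the bench
- fit_union: loose steel union fitting, round 16 mm stubs at both ends, 46 mm long in x; 24 mm square body, 24 mm high, lying flat; origin: centre of the body's underside, x along its length, z up. Pinch across y (24 mm) with the finger pads round the body. May be absent
- fit_tee: loose steel tee fitting, stubs at both ends (46 mm long) and one on top (36 mm high over all); 24 mm square body, 24 mm high, lying flat; origin: centre of the body's underside, x along its length, z up. Pinch across y (24 mm) with the finger pads round the body. May be absent
- fit_elbow: loose steel elbow fitting, one stub at +x (23 mm from the origin) and one on top (36 mm high over all); 24 mm square body, 24 mm high, lying flat; origin: centre of the body's underside, x along its length, z up. Pinch across y (24 mm) with the finger pads round the body. May be absent
- fit_block: loose plain steel block fitting, 30 mm long; 24 mm square body, 24 mm high, lying flat; origin: centre of the body's underside, x along its length, z up. Pinch across y (24 mm) with the finger pads round the body. May be absent
- valve_l (a joint): quarter-turn ball valve of the left line, upright axis, black lever 12 mm wide, 14 mm high, reaching 66 mm from the axis; 0 = closed, lever square to its pipe, pointing along the module's +y; 1.571 = open, lever in line with its pipe, pointing along the module's -x (turned counter-clockwise from above). Stiff: stays where left
- valve_l_axis (a point): point on the left valve's axis at the lever's mid-height (77 mm above the bench); a good grip is 45 mm out along the lever
- seam_l_inner (a point): inner end of the left line's black gasket seam, on the module's top. The seam is 3 mm wide, a U of three straight sides; in the module's x, y from the inner end (-30, 40) towards the robot to (-80, 40), along y to (-80, 120), back to the outer end (-30, 120) mm; z 30
- seam_l_outer (a point): outer end of the left line's gasket seam
- valve_r (a joint): quarter-turn ball valve of the right line, upright axis, black lever 12 mm wide, 14 mm high, reaching 66 mm from the axis; 0 = closed, lever square to its pipe, pointing along the module's +y; 1.571 = open, lever in line with its pipe, pointing along the module's -x (turned counter-clockwise from above). Stiff: stays where left
- valve_r_axis (a point): point on the right valve's axis at the lever's mid-height (77 mm above the bench); a good grip is 45 mm out along the lever
- seam_r_inner (a point): inner end of the right line's black gasket seam, on the module's top. The seam is 3 mm wide, a U of three straight sides; in the module's x, y from the inner end (-30, -40) towards the robot to (-80, -40), along y to (-80, -120), back to the outer end (-30, -120) mm; z 30
- seam_r_outer (a point): outer end of the right line's gasket seam
- solvent: amber bottle, 68 mm diameter, 170 mm high, bystander; origin centre of underside
- beaker: glass beaker, 64 mm diameter, 80 mm high, bystander; origin centre of underside
- spanner: steel spanner 160 mm long lying on the bench, bystander

How it is judged:
By the outcome, as a careful person would: the job done as asked, in the order asked, and still so for the second after the job is handed in, with the robot touching nothing.
Of fit_union, fit_tee, fit_elbow, fit_block only 2 to 4 are there at a start; the rules pass over those that are not, and their reading is None.
At some moment in a run one of fit_union, fit_tee, fit_elbow, fit_block may be knocked a few centimetres aside while the robot is not near it.
It also fails if it takes over 210 s, if anything falls off the work surface, if the arm or the gripper's body presses on something with over 40 N, if the wrist force passes 120 N, or if a joint passes its speed limit or range.

### The arm

A 6-joint arm with a two-finger parallel gripper is mounted at the origin on the work surface. World frame = base frame: x ahead of the robot, y to its left, z up, the work surface at z = 0. Lengths are in mm, angles in rad, forces in N, time in s.
With the tool pointing down it reaches from about 375 to 975 mm from the base axis. Payload 3.8 kg.
Tool frame: the origin (TCP) lies on the centre line of the jaws, within the pads' length; the fingertips stand 22 mm ahead of it and the grasp point (between the pads) lies 3 mm ahead of it; z points along the fingers, y is the line along which they close (so a half turn about z gives the same grasp; the last joint's range is limited). The gripper opens to 85 mm and grips with 20 to 120 N. Pads are 22 mm wide; open, the fingers measure 114 mm over their backs; the gripper's body (76 mm by 85 mm) begins 54 mm behind the grasp point. The pads swing forward as they close: fully open they stand 13 mm farther back than shut.
Start: joints at [1.162, 0.264, 1.604, -0, 1.274, -0.037], TCP at [245.22, 628.876, 253.28] pointing down, gripper open.
Joint ranges: [-2.63, 2.63], [-0.94, 2.18], [0.31, 2.57], [-1.31, 4.45], [0, 2.66], [-2.55, 2.55]. Speed limits (rad/s): [2.57, 2.57, 3.14, 3.14, 3.14, 3.14].

### API

Orientations are given as a unit quaternion [w, x, y, z].
In Python, from bench import manip gives the robot as it stands.
- The arm moves only by the tool arm_command, never from a script. Its argument "motion" is a list of rows, each a list of 3 entries, a list of its own where there are three numbers: the shift along the world's x, y, z in units of 25 cm (1.0 is 25 cm), then the turn, a rotation vector about the world's x, y, z in units of 0.12 rad (1.0 is 0.12 rad), then the closure, from -1 (fully open) to 1 (shut). In form: [[[x, y, z], [ax, ay, az], fingers], ...]. A call has 1 to 8 rows; each row shifts and turns the commanded pose from where the row before left it; what a row does not reach is not made up. A row lasts 1/10 s, in which the tool goes at most 50 mm and 8.59 degrees, less where a joint would pass 70% of its speed; a pose out of reach is approached as far as the arm can. A call with a number of a shift or a turn outside -1 to 1 is refused whole. A call with a gripper value outside its range is refused whole. The fingers move at their own pace and stop on an object; "squeeze" is the grip in N (left out, the last holds). Time passes only in rows, so rows that do not move let the fingers close. It gives the time, the measured TCP pose, the force, the opening and the grip force at its end, in the units of the state.
- manip.read_state(): the state, without advancing time (a new reading comes with each control period).
- manip.snapshot(name): name is "side" or "top" or "wrist"; returns (picture, depth): 384x512x3 uint8, red, green, blue; 384x512 float32, mm along the optical axis (not along the pixel's ray), 0 where there is no reading.
- manip.calibration(name): a dict with "K" (3x3 intrinsics, pixels), "T" (4x4, takes a point from camera to world coordinates). Camera axes: x right, y down, z forward; pixel columns grow to the right and rows downward; lengths in mm; the calibration is good to about 2 mm. A picture is of the moment at which its call begins: read the wrist's pose just before it. calibration takes no time and is no camera call; for the wrist camera it gives the pose at the moment of the call.
- manip.sign_off(): hands the job in; it is judged then, once.
Trained networks look in the newest picture that a camera, given by its name, has taken for a name from the list of things; names that differ only in an ending like _2 or _b are one class to them, and where a whole thing is asked for, a point or a joint stands for the part that bears it (a point fixed in the world has none). Each returns a list of dicts, best first, with "conf" (0 to 1); they miss things now and then, are a little off and sometimes report something else, mostly with a low value. They report only what shows in the picture. A call takes as long as a camera call.
- manip.search_frame(query, camera): "extent" ([centre column, centre row, width, height] in pixels, round what is visible of it).
The state is a dict: "t": time; "q": joint angles; "joint_vel": joint speeds; "effort": joint torques, N m; "tool_pos": TCP position; "ee_rot": TCP orientation; "wrist_force": force on the tool from outside, world axes, zero at the start; "ft_torque": the same for the moment, N m; "finger_gap": finger opening in mm; "finger_force": force on a finger pad.
Only numpy, scipy, OpenCV 4.12 (cv2) and the standard library are available. Lean on these libraries where they do the work, as an engineer would, in place of code of your own. Each camera call takes 0.05 s, during which the arm holds its last target. There are 200 camera calls.

## Working session

There is one attempt and no reset: what is moved stays moved. The work goes in short steps, Python scripts to look and compute and a tool call to move; the robot and the scene stay as the last step left them, time stands still between calls to the robot, and variables do not carry over. Pictures are saved under pics/ and viewed, at most 14 in all, crops included, and the job is handed in when it is done.

Besides the shell and the picture viewer there is one more tool, called after "Emit:" in YAML: its name, and indented under it one key for each argument. arm_command: Moves the arm, as the interface text tells. Shifts and turns lie within -1 to 1; 1 stands for 25 cm of shift or 0.12 rad of turn. Its arguments: {"type":"object","properties":{"motion":{"type":"array"},"squeeze":{"type":"number"}},"required":["motion"]}

```bash
ls; mkdir -p pics
python3 - <<'E'
from bench import manip
import cv2,numpy as np
s=manip.read_state();print({k:np.round(v,3).tolist() for k,v in s.items()})
for c in("top","side"):
    p,d=manip.snapshot(c);cv2.imwrite(f"pics/{c}0.png",p[:,:,::-1]);np.save(f"pics/{c}0.npy",d)
    k=manip.calibration(c);print(c,np.round(k["K"],1).tolist(),np.round(k["T"],3).tolist())
E
```

```text
pics
{'t': 0.0, 'q': [1.162, 0.265, 1.605, 0.0, 1.274, -0.037], 'joint_vel': [0.0, -0.001, 0.001, 0.002, -0.001, -0.0], 'effort': [-0.0, -51.511, -36.731, -0.0, 0.013, 0.0], 'tool_pos': [244.949, 628.224, 251.939], 'ee_rot': [-0.0, 0.185, 0.983, -0.001], 'wrist_force': [0.336, 0.569, 0.438], 'ft_torque': [-0.017, 0.009, -0.044], 'finger_force': 0.0, 'finger_gap': 85.702}
top [[362.6, 0.0, 256.1], [0.0, 362.6, 192.8], [0.0, 0.0, 1.0]] [[-0.0, -0.991, 0.131, 497.898], [-1.0, 0.001, 0.007, 3.262], [-0.007, -0.131, -0.991, 856.573], [0.0, 0.0, 0.0, 1.0]]
side [[375.6, 0.0, 262.9], [0.0, 375.6, 188.9], [0.0, 0.0, 1.0]] [[-0.97, -0.152, 0.191, 441.057], [-0.244, 0.574, -0.782, 642.323], [0.009, -0.805, -0.594, 564.463], [0.0, 0.0, 0.0, 1.0]]
```

View pics/top0.png

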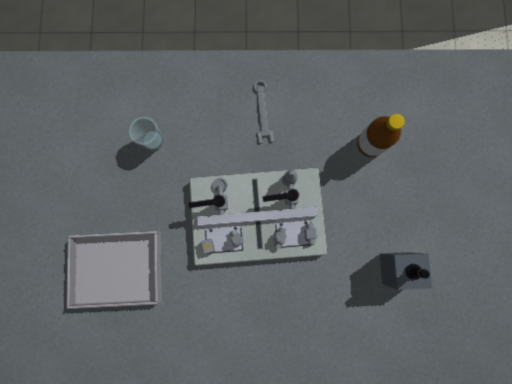

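View pics/side0.png

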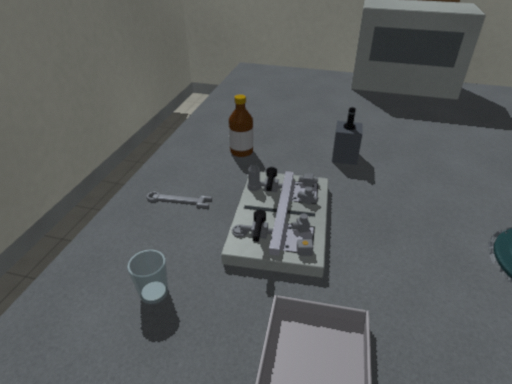

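Top view: the module is centred near (258,217). The tall filter is at (291,178) on the right line, and both levers point left, so both valves are closed. Four fittings lie on the near plates, at about (208,245), (237,238), (281,236) and (311,233). The tray is at (114,270) and the stand at (412,271). The side view agrees.

```bash
cat > h.py <<'E'
import numpy as np,cv2
from bench import manip
def cloud(d,k):
    K,T=np.array(k["K"]),np.array(k["T"])
    v,u=np.mgrid[:d.shape[0],:d.shape[1]]
    P=np.stack([(u-K[0,2])/K[0,0]*d,(v-K[1,2])/K[1,1]*d,d],-1)@T[:3,:3].T+T[:3,3]
    P[d<=0]=np.nan
    return P
def proj(p,k):
    K,T=np.array(k["K"]),np.array(k["T"]);q=(np.asarray(p)-T[:3,3])@T[:3,:3]
    q=q@K.T;return q[...,:2]/q[...,2:]
def rect(P,m):
    r=cv2.minAreaRect(P[m][:,:2].astype(np.float32));return np.round(r[0],1),np.round(r[1],1),round(r[2],2)
E
python3 - <<'E'
from h import *
k=manip.calibration("top");d=np.load("pics/top0.npy");P=cloud(d,k)
v,u=np.mgrid[:384,:512];z=P[...,2]
def roi(a,b,c,e):return (u>=a)&(u<b)&(v>=c)&(v<e)
print("bench z",np.nanmedian(z[300:380,200:380]))
m=roi(180,335,160,275)&(z>20)&(z<36);m=cv2.morphologyEx(m.astype(np.uint8),cv2.MORPH_OPEN,np.ones((3,3)))>0
print("module",rect(P,m),np.nanmedian(z[m]))
m=roi(55,170,225,315)&(z>27)&(z<40);print("tray",rect(P,m),np.nanmedian(z[m]))
m=roi(375,440,245,295)&(z>85)&(z<102);print("stand",rect(P,m),np.nanmedian(z[m]))
m=roi(375,440,245,295)&(z>115);print("probe top",np.nanmedian(P[m],0),m.sum())
m=roi(195,325,222,262)&(z>42)
n,l,st,c=cv2.connectedComponentsWithStats(m.astype(np.uint8))
for i in range(1,n):
    if st[i,4]>15:print(c[i],st[i,4],rect(P,l==i),np.nanmax(z[l==i]))
p=cv2.imread("pics/top0.png");cv2.imwrite("pics/crop0.png",cv2.resize(p[160:275,180:340],None,fx=5,fy=5,interpolation=cv2.INTER_CUBIC))
for n in("fit_union","fit_tee","fit_elbow","fit_block","filter","plug"):
    print(n,[(np.round(r["extent"],0).tolist(),round(r["conf"],2)) for r in manip.search_frame(n,"top")[:2]])
E
```

```text
bench z 0.2746017718225744
module (array([555.9,   6.1]), array([200. , 300.1]), 4.59) 30.313490584304418
tray (array([435.8, 330.3]), array([160.2, 201.6]), 3.03) 34.30507201678307
stand (array([ 436.3, -313.2]), array([69.9, 71.2]), 2.19) 95.35479579582625
probe top [ 436.81830729 -308.95810042  149.09955692] 137
[211.92 222.68] 75 (array([536.9,  98.1]), array([ 4.6, 79.8]), 0.2) 50.145052174553825
[310.59375 233.1875 ] 192 (array([ 514.6, -111.5]), array([23.9, 44.1]), 89.07) 57.96982374917138
[279.95721925 237.20855615] 187 (array([505.5, -43.9]), array([23.5, 45.3]), 72.42) 69.29401896566901
[235.86538462 237.65384615] 156 (array([505.9,  54.1]), array([34.6, 23.5]), 26.75) 68.70953287574685
[207.3961039  245.75324675] 154 (array([486.9, 116. ]), array([29.8, 23.7]), 16.12) 57.44170981855541
fit_union [([310.0, 233.0, 16.0, 25.0], 0.44), ([209.0, 246.0, 16.0, 18.0], 0.36)]
fit_tee [([280.0, 238.0, 15.0, 21.0], 0.65)]
fit_elbow [([237.0, 237.0, 15.0, 16.0], 0.57)]
fit_block [([209.0, 247.0, 14.0, 13.0], 0.46)]
filter [([290.0, 176.0, 13.0, 17.0], 0.64)]
plug []
```

View pics/crop0.png

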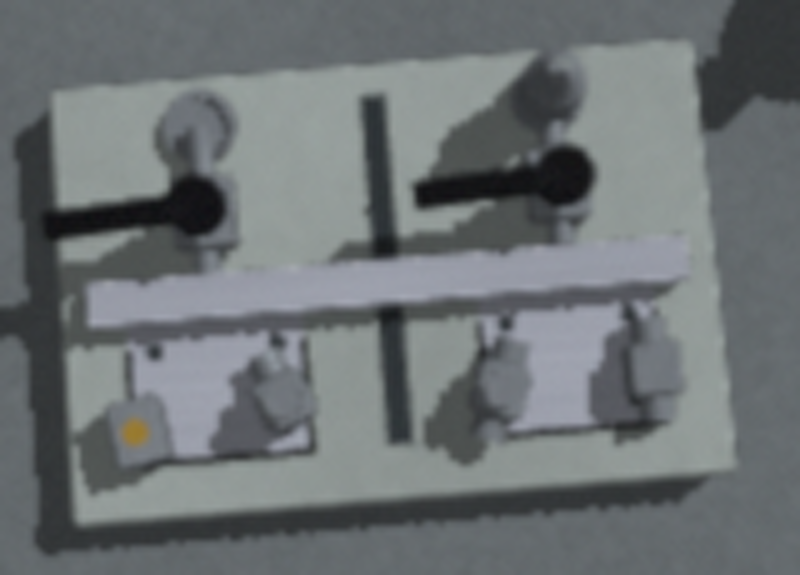

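Emit:
arm_command:
  motion:
    - [[0.069, -0.146, -0.037], [0, 0, 0.389], -0.05]
    - [[0.069, -0.146, -0.037], [0, 0, 0.389], -0.05]
    - [[0.069, -0.146, -0.037], [0, 0, 0.389], -0.05]
    - [[0.069, -0.146, -0.037], [0, 0, 0.389], -0.05]
    - [[0.069, -0.146, -0.037], [0, 0, 0.389], -0.05]
    - [[0.069, -0.146, -0.037], [0, 0, 0.389], -0.05]
    - [[0.069, -0.146, -0.037], [0, 0, 0.389], -0.05]
  squeeze: 40

```text
t: 1.1
tool_pos: [366.5, 372.0, 188.5]
ee_rot: [0.0, 0.021, 1.0, 0.0]
wrist_force: [0.5, 0.9, -0.5]
finger_gap: 44.7
finger_force: 0.0
```

Emit:
arm_command:
  motion:
    - [[0.069, -0.146, -0.037], [0, 0, 0.389], -0.05]
    - [[0.069, -0.146, -0.037], [0, 0, 0.389], -0.05]
    - [[0.069, -0.146, -0.037], [0, 0, 0.389], -0.05]
    - [[0.069, -0.146, -0.037], [0, 0, 0.389], -0.05]
    - [[0.069, -0.146, -0.037], [0, 0, 0.389], -0.05]
    - [[0.069, -0.146, -0.037], [0, 0, 0.389], -0.05]
    - [[0.069, -0.146, -0.037], [0, 0, 0.389], -0.05]
    - [[0, 0, 0], [0, 0, 0], -0.05]

```text
t: 1.9
tool_pos: [487.7, 114.1, 122.9]
ee_rot: [-0.0, -0.138, 0.99, -0.001]
wrist_force: [-0.4, 0.2, -0.6]
finger_gap: 44.5
finger_force: 0.0
```

```bash
cat >> h.py <<'E'
def fits(cam="top",mod=(560.9,6.5,4.59),save=None):
    k=manip.calibration(cam);p,d=manip.snapshot(cam);P=cloud(d,k)
    if save:cv2.imwrite(f"pics/{save}.png",p[:,:,::-1]);np.save(f"pics/{save}.npy",P)
    a=np.radians(mod[2]);R=np.array([[np.cos(a),-np.sin(a)],[np.sin(a),np.cos(a)]])
    L=(P[...,:2]-mod[:2])@R;z=P[...,2]
    m=(abs(L[...,0]+63)<42)&(abs(L[...,1])<150)&(z>42)&(z<70)
    n,l,st,c=cv2.connectedComponentsWithStats(m.astype(np.uint8))
    for i in range(1,n):
        if st[i,4]>15:print(np.round(c[i]),st[i,4],rect(P,l==i),round(float(z[l==i].max()),1))
    return p,P
E
python3 - <<'E'
from h import *
s=manip.read_state();print(np.round(s["tool_pos"],1))
p,P=fits("wrist",save="w1");k=manip.calibration("wrist");print(np.round(k["K"],1).tolist(),np.round(k["T"],3).tolist())
print("top");fits("top")
E
```

```text
[487.7 114.1 122.9]
[ 44. 174.] 2236 (array([504. , -42.9]), array([24.4, 47. ]), 74.15) 68.6
[174. 206.] 1423 (array([504.1,  55.5]), array([35.6, 23.4]), 26.58) 68.9
[259. 207.] 1271 (array([484.9, 116.8]), array([30., 24.]), 14.64) 57.7
[[270.9, 0.0, 254.5], [0.0, 270.9, 190.7], [0.0, 0.0, 1.0]] [[-0.274, 0.92, 0.281, 415.175], [0.962, 0.262, 0.079, 95.802], [-0.001, 0.292, -0.956, 244.82], [0.0, 0.0, 0.0, 1.0]]
top
[311. 233.] 194 (array([ 514.6, -111.5]), array([23.9, 44. ]), 89.69) 58.0
[280. 237.] 189 (array([505.6, -43.8]), array([23.5, 45.4]), 71.21) 69.4
[237. 238.] 134 (array([505.9,  54.1]), array([34.4, 23.5]), 26.51) 69.1
```

View pics/w1.png

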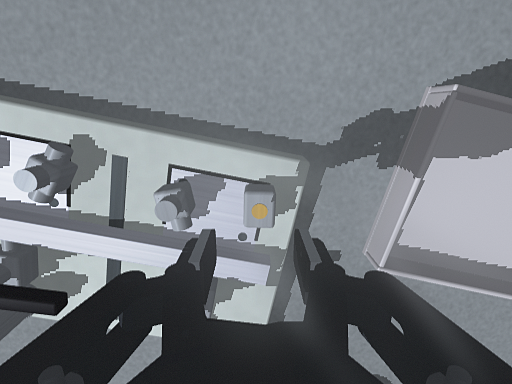

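Wrist view: the block is at (259,207), just ahead of the open fingers, with the elbow at (174,206) and the tee at (44,174). Top and wrist measurements agree to about 2 mm.

Emit:
arm_command:
  motion:
    - [[-0.007, 0.009, -0.07], [0, 0, 0], -0.05]
    - [[0, 0, -0.07], [0, 0, 0], -0.05]
    - [[0, 0, -0.07], [0, 0, 0], -0.05]
    - [[0, 0, -0.052], [0, 0, 0], -0.05]
    - [[0, 0, 0], [0, 0, 0], -0.05]

```text
t: 2.5
tool_pos: [483.0, 120.9, 56.7]
ee_rot: [-0.002, -0.141, 0.99, 0.0]
wrist_force: [-0.8, 0.1, -0.1]
finger_gap: 44.7
finger_force: 0.0
```

Emit:
arm_command:
  motion:
    - [[0.01, -0.017, 0], [0, 0, 0], -0.05]
    - [[0, 0, 0], [0, 0, 0], -0.05]
    - [[0, 0, 0], [0, 0, 0], -0.05]

```text
t: 2.8
tool_pos: [488.5, 116.0, 59.3]
ee_rot: [0.001, -0.14, 0.99, 0.0]
wrist_force: [-0.5, -0.4, 0.3]
finger_gap: 45.0
finger_force: 0.0
```

Emit:
arm_command:
  motion:
    - [[0, 0, 0], [0, 0, 0], 0.6]
    - [[0, 0, 0], [0, 0, 0], 1]
    - [[0, 0, 0], [0, 0, 0], 1]
    - [[0, 0, 0], [0, 0, 0], 1]
    - [[0, 0, 0], [0, 0, 0], 1]

```text
t: 3.3
tool_pos: [488.2, 115.9, 59.0]
ee_rot: [0.001, -0.14, 0.99, -0.0]
wrist_force: [-0.3, -0.5, 6.4]
finger_gap: 23.3
finger_force: 40.3
```

Emit:
arm_command:
  motion:
    - [[0, 0, 0.05], [0, 0, 0], 1]
    - [[0, 0, 0.07], [0, 0, 0], 1]
    - [[0, 0, 0.08], [0, 0, 0], 1]
    - [[0, 0, 0.05], [0, 0, 0], 1]
    - [[0, 0, 0], [0, 0, 0], 1]
    - [[0, 0, 0], [0, 0, 0], 1]

```text
t: 3.9
tool_pos: [487.3, 115.9, 120.7]
ee_rot: [0.0, -0.14, 0.99, 0.0]
wrist_force: [0.7, 0.1, -1.2]
finger_gap: 23.3
finger_force: 39.6
```

Emit:
arm_command:
  motion:
    - [[-0.009, 0.08, 0], [0, 0, 0], 1]
    - [[-0.009, 0.14, 0], [0, 0, 0], 1]
    - [[-0.009, 0.15, 0], [0, 0, 0], 1]
    - [[-0.009, 0.16, 0], [0, 0, 0], 1]
    - [[-0.009, 0.16, 0], [0, 0, 0], 1]
    - [[-0.009, 0.15, 0], [0, 0, 0], 1]
    - [[-0.008, 0.13, 0], [0, 0, 0], 1]
    - [[-0.008, 0.078, 0], [0, 0, 0], 1]

```text
t: 4.7
tool_pos: [468.9, 379.6, 119.2]
ee_rot: [-0.001, -0.141, 0.99, -0.0]
wrist_force: [-0.5, 0.5, -1.4]
finger_gap: 23.1
finger_force: 39.6
```

Emit:
arm_command:
  motion:
    - [[0, 0, 0], [0, 0, 0], 1]
    - [[0, 0, -0.05], [0, 0, 0], 1]
    - [[0, 0, -0.08], [0, 0, 0], 1]
    - [[0, 0, -0.08], [0, 0, 0], 1]
    - [[0, 0, -0.07], [0, 0, 0], 1]
    - [[0, 0, -0.04], [0, 0, 0], 1]
    - [[0, 0, 0], [0, 0, 0], 1]
    - [[0, 0, 0], [0, 0, 0], 1]

```text
t: 5.5
tool_pos: [470.1, 377.1, 40.6]
ee_rot: [-0.0, -0.14, 0.99, -0.0]
wrist_force: [0.1, 0.0, -0.8]
finger_gap: 23.2
finger_force: 39.6
```

Emit:
arm_command:
  motion:
    - [[0, 0, -0.024], [0, 0, 0], 1]
    - [[0, 0, 0], [0, 0, 0], 1]
    - [[0, 0, 0], [0, 0, 0], -0.05]
    - [[0, 0, 0], [0, 0, 0], -0.05]
    - [[0, 0, 0], [0, 0, 0], -0.05]
    - [[0, 0, 0.06], [0, 0, 0], -0.05]
    - [[0, 0, 0.14], [0, 0, 0], -0.05]
    - [[0, 0, 0.14], [0, 0, 0], -0.05]

```text
t: 6.3
tool_pos: [469.4, 377.5, 120.9]
ee_rot: [-0.001, -0.14, 0.99, -0.0]
wrist_force: [1.0, -0.1, 0.4]
finger_gap: 44.7
finger_force: 0.0
```

```bash
python3 -c "
from h import *
fits('top')"
```

```text
[311. 233.] 195 (array([ 514.6, -111.6]), array([44. , 23.9]), 0.02) 58.0
[280. 237.] 191 (array([505.5, -43.9]), array([23.6, 45.5]), 70.2) 68.6
[236. 238.] 156 (array([505.9,  54.2]), array([34.8, 23.7]), 26.95) 69.2
```

Emit:
arm_command:
  motion:
    - [[0.01, -0.08, 0], [0, 0, 0.2], -0.05]
    - [[0.015, -0.16, 0], [0, 0, 0.2], -0.05]
    - [[0.015, -0.18, 0], [0, 0, 0.2], -0.05]
    - [[0.015, -0.19, 0], [0, 0, 0.2], -0.05]
    - [[0.015, -0.19, 0], [0, 0, 0.2], -0.05]
    - [[0.015, -0.18, 0], [0, 0, 0.2], -0.05]
    - [[0.015, -0.17, 0], [0, 0, 0.2], -0.05]
    - [[0.015, -0.1, 0], [0, 0, 0.13], -0.05]

```text
t: 7.15
tool_pos: [499.0, 62.7, 121.1]
ee_rot: [0.001, -0.23, 0.973, -0.0]
wrist_force: [0.3, -0.2, -0.3]
finger_gap: 44.8
finger_force: 0.0
```

Emit:
arm_command:
  motion:
    - [[0.005, -0.052, 0], [0, 0, 0], -0.05]
    - [[0, 0, -0.03], [0, 0, 0], -0.05]
    - [[0, 0, -0.06], [0, 0, 0], -0.05]
    - [[0, 0, -0.06], [0, 0, 0], -0.05]
    - [[0, 0, -0.06], [0, 0, 0], -0.05]
    - [[0, 0, -0.041], [0, 0, 0], -0.05]
    - [[0, 0, 0], [0, 0, 0], -0.05]
    - [[0, 0, 0], [0, 0, 0], -0.05]

```text
t: 7.95
tool_pos: [499.9, 53.1, 57.0]
ee_rot: [-0.0, -0.231, 0.973, 0.0]
wrist_force: [-0.0, 0.3, -0.2]
finger_gap: 44.6
finger_force: 0.0
```

Emit:
arm_command:
  motion:
    - [[0, 0, 0], [0, 0, 0], 1]
    - [[0, 0, 0], [0, 0, 0], 1]
    - [[0, 0, 0], [0, 0, 0], 1]
    - [[0, 0, 0], [0, 0, 0], 1]
    - [[0, 0, 0.05], [0, 0, 0], 1]
    - [[0, 0, 0.08], [0, 0, 0], 1]
    - [[0, 0, 0.08], [0, 0, 0], 1]
    - [[0, 0, 0.04], [0, 0, 0], 1]

```text
t: 8.75
tool_pos: [500.9, 52.3, 121.7]
ee_rot: [0.001, -0.231, 0.973, -0.0]
wrist_force: [-0.1, -0.7, -1.2]
finger_gap: 22.9
finger_force: 39.4
```

Emit:
arm_command:
  motion:
    - [[-0.015, 0.06, 0], [0, 0, 0], 1]
    - [[-0.015, 0.12, 0], [0, 0, 0], 1]
    - [[-0.015, 0.14, 0], [0, 0, 0], 1]
    - [[-0.015, 0.15, 0], [0, 0, 0], 1]
    - [[-0.015, 0.15, 0], [0, 0, 0], 1]
    - [[-0.015, 0.14, 0], [0, 0, 0], 1]
    - [[-0.015, 0.11, 0], [0, 0, 0], 1]
    - [[-0.015, 0.06, 0], [0, 0, 0], 1]

```text
t: 9.55
tool_pos: [469.5, 286.7, 119.6]
ee_rot: [-0.0, -0.231, 0.973, 0.0]
wrist_force: [-0.9, 0.2, 0.1]
finger_gap: 23.3
finger_force: 39.4
```

Emit:
arm_command:
  motion:
    - [[0, 0, 0], [0, 0, 0], 1]
    - [[0, 0, -0.05], [0, 0, 0], 1]
    - [[0, 0, -0.08], [0, 0, 0], 1]
    - [[0, 0, -0.08], [0, 0, 0], 1]
    - [[0, 0, -0.07], [0, 0, 0], 1]
    - [[0, 0, -0.04], [0, 0, 0], 1]
    - [[0, 0, -0.02], [0, 0, 0], 1]
    - [[0, 0, 0], [0, 0, 0], 1]

```text
t: 10.35
tool_pos: [469.9, 283.9, 34.1]
ee_rot: [-0.001, -0.23, 0.973, -0.0]
wrist_force: [-0.7, 0.3, -0.6]
finger_gap: 23.1
finger_force: 39.5
```

Emit:
arm_command:
  motion:
    - [[0, 0, -0.006], [0, 0, 0], 1]
    - [[0, 0, 0], [0, 0, 0], 1]
    - [[0, 0, 0], [0, 0, 0], -0.05]
    - [[0, 0, 0], [0, 0, 0], -0.05]
    - [[0, 0, 0], [0, 0, 0], -0.05]
    - [[0, 0, 0.066], [0, 0, 0], -0.05]
    - [[0, 0, 0.14], [0, 0, 0], -0.05]
    - [[0, 0, 0.14], [0, 0, 0], -0.05]

```text
t: 11.15
tool_pos: [469.1, 284.5, 119.6]
ee_rot: [-0.001, -0.231, 0.973, -0.0]
wrist_force: [1.5, 0.0, 0.5]
finger_gap: 44.9
finger_force: 0.0
```

```bash
python3 -c "
from h import *
fits('top')"
```

```text
[311. 233.] 192 (array([ 514.6, -111.4]), array([44.4, 23.6]), 0.92) 57.5
[280. 237.] 189 (array([505.6, -43.8]), array([23.5, 45.2]), 71.69) 69.4
```

Emit:
arm_command:
  motion:
    - [[0.01, -0.08, 0], [0, 0, -0.7], -0.05]
    - [[0.018, -0.16, 0], [0, 0, -0.7], -0.05]
    - [[0.018, -0.18, 0], [0, 0, -0.7], -0.05]
    - [[0.018, -0.19, 0], [0, 0, -0.7], -0.05]
    - [[0.018, -0.19, 0], [0, 0, -0.7], -0.05]
    - [[0.018, -0.18, 0], [0, 0, -0.7], -0.05]
    - [[0.018, -0.17, 0], [0, 0, -0.7], -0.05]
    - [[0.015, -0.11, 0], [0, 0, -0.7], -0.05]

```text
t: 12.0
tool_pos: [503.4, -32.8, 119.8]
ee_rot: [0.001, 0.106, 0.994, -0.0]
wrist_force: [0.1, 0.6, 0.5]
finger_gap: 44.7
finger_force: 0.0
```

Emit:
arm_command:
  motion:
    - [[0.006, -0.053, 0], [0, 0, -0.9], -0.05]
    - [[0, 0, -0.03], [0, 0, 0], -0.05]
    - [[0, 0, -0.06], [0, 0, 0], -0.05]
    - [[0, 0, -0.06], [0, 0, 0], -0.05]
    - [[0, 0, -0.06], [0, 0, 0], -0.05]
    - [[0, 0, -0.04], [0, 0, 0], -0.05]
    - [[0, 0, 0], [0, 0, 0], -0.05]
    - [[0, 0, 0], [0, 0, 0], -0.05]

```text
t: 12.8
tool_pos: [504.6, -42.9, 56.9]
ee_rot: [-0.0, 0.156, 0.988, 0.0]
wrist_force: [0.0, 0.9, 0.6]
finger_gap: 44.7
finger_force: 0.0
```

Emit:
arm_command:
  motion:
    - [[0, 0, 0], [0, 0, 0], 1]
    - [[0, 0, 0], [0, 0, 0], 1]
    - [[0, 0, 0], [0, 0, 0], 1]
    - [[0, 0, 0], [0, 0, 0], 1]
    - [[0, 0, 0.05], [0, 0, 0], 1]
    - [[0, 0, 0.08], [0, 0, 0], 1]
    - [[0, 0, 0.08], [0, 0, 0], 1]
    - [[0, 0, 0.04], [0, 0, 0], 1]

```text
t: 13.6
tool_pos: [505.6, -43.6, 121.8]
ee_rot: [0.001, 0.157, 0.988, -0.0]
wrist_force: [0.6, -0.1, -0.3]
finger_gap: 23.1
finger_force: 39.3
```

Emit:
arm_command:
  motion:
    - [[-0.02, 0.07, 0], [0, 0, 0], 1]
    - [[-0.04, 0.14, 0], [0, 0, 0], 1]
    - [[-0.04, 0.16, 0], [0, 0, 0], 1]
    - [[-0.04, 0.17, 0], [0, 0, 0], 1]
    - [[-0.04, 0.17, 0], [0, 0, 0], 1]
    - [[-0.04, 0.17, 0], [0, 0, 0], 1]
    - [[-0.04, 0.17, 0], [0, 0, 0], 1]
    - [[-0.04, 0.17, 0], [0, 0, 0], 1]

```text
t: 14.4
tool_pos: [428.8, 263.1, 119.7]
ee_rot: [-0.0, 0.157, 0.988, -0.0]
wrist_force: [1.3, -0.1, -0.7]
finger_gap: 23.0
finger_force: 39.3
```

Emit:
arm_command:
  motion:
    - [[-0.04, 0.17, 0], [0, 0, 0], 1]
    - [[-0.04, 0.15, 0], [0, 0, 0], 1]
    - [[-0.03, 0.1, 0], [0, 0, 0], 1]
    - [[-0.01, 0.045, 0], [0, 0, 0], 1]
    - [[0, 0, 0], [0, 0, 0], 1]
    - [[0, 0, -0.05], [0, 0, 0], 1]
    - [[0, 0, -0.08], [0, 0, 0], 1]
    - [[0, 0, -0.08], [0, 0, 0], 1]

```text
t: 15.2
tool_pos: [400.2, 376.1, 65.9]
ee_rot: [0.0, 0.158, 0.988, -0.0]
wrist_force: [-0.1, -0.2, -0.4]
finger_gap: 23.4
finger_force: 39.4
```

Emit:
arm_command:
  motion:
    - [[0, 0, -0.07], [0, 0, 0], 1]
    - [[0, 0, -0.04], [0, 0, 0], 1]
    - [[0, 0, -0.02], [0, 0, 0], 1]
    - [[0, 0, -0.006], [0, 0, 0], 1]
    - [[0, 0, 0], [0, 0, 0], 1]
    - [[0, 0, 0], [0, 0, 0], 1]
    - [[0, 0, 0], [0, 0, 0], -0.05]
    - [[0, 0, 0], [0, 0, 0], -0.05]

```text
t: 16.0
tool_pos: [400.0, 378.1, 33.4]
ee_rot: [0.0, 0.157, 0.988, 0.0]
wrist_force: [0.7, -0.2, -0.5]
finger_gap: 45.0
finger_force: 0.0
```

Emit:
arm_command:
  motion:
    - [[0, 0, 0], [0, 0, 0], -0.05]
    - [[0, 0, 0.066], [0, 0, 0], -0.05]
    - [[0, 0, 0.14], [0, 0, 0], -0.05]
    - [[0, 0, 0.14], [0, 0, 0], -0.05]

```text
t: 16.4
tool_pos: [398.9, 377.3, 119.5]
ee_rot: [-0.001, 0.157, 0.988, -0.001]
wrist_force: [0.6, 0.5, 0.3]
finger_gap: 44.8
finger_force: 0.0
```

```bash
python3 -c "
from h import *
fits('top')"
```

```text
[311. 233.] 194 (array([ 514.6, -111.5]), array([24. , 44.1]), 89.85) 59.2
```

Emit:
arm_command:
  motion:
    - [[0.02, -0.086, 0], [0, 0, 0.2], -0.05]
    - [[0.04, -0.17, 0], [0, 0, 0.2], -0.05]
    - [[0.04, -0.17, 0], [0, 0, 0.2], -0.05]
    - [[0.04, -0.17, 0], [0, 0, 0.2], -0.05]
    - [[0.04, -0.17, 0], [0, 0, 0.2], -0.05]
    - [[0.04, -0.17, 0], [0, 0, 0.2], -0.05]
    - [[0.04, -0.17, 0], [0, 0, 0.2], -0.05]
    - [[0.04, -0.17, 0], [0, 0, 0.2], -0.05]

```text
t: 17.25
tool_pos: [475.0, 57.2, 119.8]
ee_rot: [0.001, 0.061, 0.998, 0.0]
wrist_force: [0.6, 0.3, -0.5]
finger_gap: 45.3
finger_force: 0.0
```

Emit:
arm_command:
  motion:
    - [[0.04, -0.17, 0], [0, 0, 0.2], -0.05]
    - [[0.04, -0.17, 0], [0, 0, 0.2], -0.05]
    - [[0.04, -0.17, 0], [0, 0, 0.2], -0.05]
    - [[0.037, -0.12, 0], [0, 0, 0.2], -0.05]
    - [[0, -0.05, -0.03], [0, 0, 0.22], -0.05]
    - [[0, 0, -0.06], [0, 0, 0], -0.05]
    - [[0, 0, -0.06], [0, 0, 0], -0.05]
    - [[0, 0, -0.06], [0, 0, 0], -0.05]

```text
t: 18.05
tool_pos: [513.0, -110.0, 65.1]
ee_rot: [-0.001, -0.0, 1.0, 0.0]
wrist_force: [-0.1, 0.8, -0.6]
finger_gap: 44.8
finger_force: 0.0
```

Emit:
arm_command:
  motion:
    - [[0, 0, -0.04], [0, 0, 0], -0.05]
    - [[0, 0, 0], [0, 0, 0], -0.05]
    - [[0, 0, 0], [0, 0, 0], -0.05]

```text
t: 18.35
tool_pos: [513.7, -110.4, 56.6]
ee_rot: [-0.0, -0.0, 1.0, 0.0]
wrist_force: [0.8, 0.5, -1.0]
finger_gap: 44.7
finger_force: 0.0
```

Emit:
arm_command:
  motion:
    - [[0, 0, 0], [0, 0, 0], 1]
    - [[0, 0, 0], [0, 0, 0], 1]
    - [[0, 0, 0], [0, 0, 0], 1]
    - [[0, 0, 0], [0, 0, 0], 1]
    - [[0, 0, 0.05], [0, 0, 0], 1]
    - [[0, 0, 0.08], [0, 0, 0], 1]
    - [[0, 0, 0.08], [0, 0, 0], 1]
    - [[0, 0, 0.04], [0, 0, 0], 1]

```text
t: 19.15
tool_pos: [514.9, -111.5, 121.9]
ee_rot: [0.001, 0.0, 1.0, -0.0]
wrist_force: [0.8, -0.0, -0.7]
finger_gap: 22.9
finger_force: 39.2
```

Emit:
arm_command:
  motion:
    - [[-0.022, 0.07, 0], [0, 0, 0], 1]
    - [[-0.045, 0.14, 0], [0, 0, 0], 1]
    - [[-0.045, 0.16, 0], [0, 0, 0], 1]
    - [[-0.045, 0.16, 0], [0, 0, 0], 1]
    - [[-0.045, 0.16, 0], [0, 0, 0], 1]
    - [[-0.045, 0.16, 0], [0, 0, 0], 1]
    - [[-0.045, 0.16, 0], [0, 0, 0], 1]
    - [[-0.045, 0.16, 0], [0, 0, 0], 1]

```text
t: 19.95
tool_pos: [428.8, 182.7, 119.7]
ee_rot: [0.0, 0.0, 1.0, -0.0]
wrist_force: [0.2, -0.7, -0.6]
finger_gap: 23.1
finger_force: 39.3
```

Emit:
arm_command:
  motion:
    - [[-0.045, 0.15, 0], [0, 0, 0], 1]
    - [[-0.045, 0.13, 0], [0, 0, 0], 1]
    - [[-0.02, 0.09, 0], [0, 0, 0], 1]
    - [[-0.01, 0.044, 0], [0, 0, 0], 1]
    - [[0, 0, 0], [0, 0, 0], 1]
    - [[0, 0, -0.05], [0, 0, 0], 1]
    - [[0, 0, -0.08], [0, 0, 0], 1]
    - [[0, 0, -0.08], [0, 0, 0], 1]

```text
t: 20.75
tool_pos: [400.1, 283.4, 65.9]
ee_rot: [0.0, 0.001, 1.0, -0.0]
wrist_force: [-0.5, -0.2, -1.2]
finger_gap: 22.9
finger_force: 39.3
```

Emit:
arm_command:
  motion:
    - [[0, 0, -0.07], [0, 0, 0], 1]
    - [[0, 0, -0.04], [0, 0, 0], 1]
    - [[0, 0, -0.02], [0, 0, 0], 1]
    - [[0, 0, -0.006], [0, 0, 0], 1]
    - [[0, 0, 0], [0, 0, 0], 1]
    - [[0, 0, 0], [0, 0, 0], 1]
    - [[0, 0, 0], [0, 0, 0], -0.05]
    - [[0, 0, 0], [0, 0, 0], -0.05]

```text
t: 21.55
tool_pos: [400.1, 285.0, 33.4]
ee_rot: [0.0, 0.0, 1.0, 0.0]
wrist_force: [0.0, 1.7, 0.1]
finger_gap: 44.5
finger_force: 0.0
```

Emit:
arm_command:
  motion:
    - [[0, 0, 0], [0, 0, 0], -0.05]
    - [[0, 0, 0.066], [0, 0, 0], -0.05]
    - [[0, 0, 0.14], [0, 0, 0], -0.05]
    - [[0, 0, 0.14], [0, 0, 0], -0.05]

```text
t: 21.95
tool_pos: [398.9, 284.4, 119.7]
ee_rot: [-0.001, 0.0, 1.0, -0.001]
wrist_force: [0.7, -0.8, 1.1]
finger_gap: 45.2
finger_force: 0.0
```

```bash
cat >> h.py <<'E'
def modpose(P):
    "grow-free fit: edges of the 30 mm top via minAreaRect"
    z=P[...,2];m=(abs(z-30)<6)&(abs(P[...,0]-556)<140)&(abs(P[...,1]-6)<190)
    m=cv2.morphologyEx(m.astype(np.uint8),cv2.MORPH_OPEN,np.ones((3,3)))>0
    return rect(P,m),np.nanmedian(z[m])
E
python3 - <<'E'
from h import *
p,P=fits('top',save="top2")
print(modpose(P))
z=P[...,2];print("tray depth")
m=(abs(P[...,0]-436)<70)&(abs(P[...,1]-330)<90)&(z>18)&(z<55)
n,l,st,c=cv2.connectedComponentsWithStats(m.astype(np.uint8))
for i in range(1,n):
    if st[i,4]>15:print(np.round(c[i]),st[i,4],rect(P,l==i),round(float(z[l==i].max()),1))
# levers
v,u=np.mgrid[:384,:512]
dark=(p.max(2)<45)&(z>60)&(z<95)&(abs(P[...,0]-580)<90)&(abs(P[...,1])<170)
n,l,st,c=cv2.connectedComponentsWithStats(dark.astype(np.uint8))
for i in range(1,n):
    if st[i,4]>15:print("lever",np.round(c[i]),st[i,4],rect(P,l==i),np.nanmedian(z[l==i]))
p2=p[200:320,50:330,::-1];cv2.imwrite("pics/crop2.png",cv2.resize(p2,None,fx=2.8,fy=2.8))
E
```

```text
((array([556.,   6.]), array([200.3, 300.5]), 4.58), np.float64(30.333676377849997))
tray depth
[135. 251.] 160 (array([475.5, 285.3]), array([34.8, 24.4]), 24.19) 44.2
[ 94. 253.] 161 (array([469.5, 376.3]), array([29.9, 24.9]), 13.03) 32.4
[ 96. 275.] 19 (array([419.9, 370.7]), array([14. ,  5.2]), 77.15) 26.1
[134. 280.] 94 (array([411.1, 283.2]), array([24.5, 21.9]), 82.82) 32.3
lever [283. 196.] 208 (array([594.6, -42.7]), array([21.5, 73. ]), 0.47) 83.9486146088355
lever [209. 202.] 213 (array([582.5, 115.2]), array([23.8, 75.4]), 1.77) 84.00723578206885
```

View pics/top2.png

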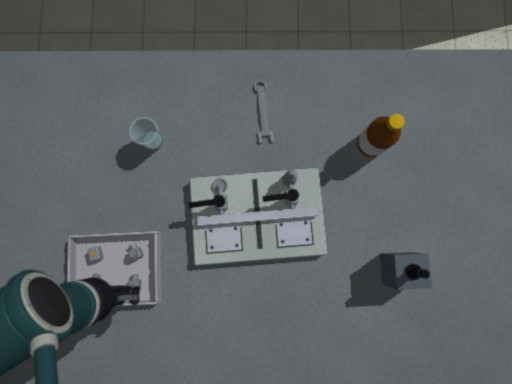

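Top view: the near plates are clear, and block and elbow are visible in the tray at (94,253) and (135,251). The other two are under the arm. Next I locate the valve axis.

Run:
```python
from h import *
P=np.load("pics/top2.npy");p=cv2.imread("pics/top2.png")
z=P[...,2];a=np.radians(4.585);R=np.array([[np.cos(a),-np.sin(a)],[np.sin(a),np.cos(a)]]);o=np.array([556,6.05])+R@[5,0]
print("origin",o)
L=(P[...,:2]-o)@R
dark=(p.max(2)<45)&(z>60)&(z<95)
for s in(1,-1):
    m=dark&(abs(L[...,1]-80*s-30)<70)&(abs(L[...,0]-30)<40);q=L[m]
    e=q[:,1].min();disc=q[q[:,1]<e+22];lev=q[q[:,1]>e+35]
    print(s,"disc x",np.percentile(disc[:,0],[2,50,98]).round(1),"ymin",e.round(1),"ymax",q[:,1].max().round(1),"lever x",np.percentile(lev[:,0],[2,50,98]).round(1), "slope",np.polyfit(lev[:,1],lev[:,0],1).round(3))
m=(z>85)&(abs(L[...,0]-72)<25)&(abs(L[...,1]+80)<25);print("filter",L[m].mean(0) if m.any() else None,z[m].max(),m.sum())
q=P[(z>46)&(z<52)&(abs(L[...,0]+7)<14)&(abs(L[...,1])<140)];Lq=(q[:,:2]-o)@R;print("rail x",np.percentile(Lq[:,0],[1,99]).round(1),"seam check")
# seam dark pixels on top
g=p.max(2)
for s in(1,-1):
    m=(g<90)&(z>26)&(z<34)&(L[...,0]<-25)&(L[...,0]>-85)&(abs(L[...,1]-80*s)<46)
    q=L[m]
    for nm,w in(("near",q[abs(q[:,0]+80)<5]),("y40",q[(abs(q[:,1]-40*s)<5)&(q[:,0]>-74)]),("y120",q[(abs(q[:,1]-120*s)<5)&(q[:,0]>-74)])):
        print(s,nm,len(w),w.mean(0).round(1))
```

```text
origin [560.9839992    6.44968983]
1 disc x [17.5 28.2 39.1] ymin 69.0 ymax 144.5 lever x [20.7 25.7 30.5] slope [-0.05  31.841]
-1 disc x [17.8 28.1 38.5] ymin -88.4 ymax -14.9 lever x [21.6 26.2 31.7] slope [-0.049 24.685]
filter [ 69.89502049 -78.78818788] 96.90835416949972 42
rail x [-17.5   2.4] seam check
1 near 16 [-80.2  79.6]
1 y40 3 [-49.7  40.7]
1 y120 5 [-54.  121.2]
-1 near 20 [-80.6 -71.5]
-1 y40 8 [-53.8 -38.9]
-1 y120 5 [ -53.1 -119.3]
```

Emit:
arm_command:
  motion:
    - [[0.05, -0.08, 0], [0, 0, -1], -0.05]
    - [[0.063, -0.105, 0], [0, 0, -1], -0.05]
    - [[0.066, -0.11, 0], [0, 0, -1], -0.05]
    - [[0.066, -0.11, 0], [0, 0, -1], -0.05]
    - [[0.066, -0.11, 0], [0, 0, -1], -0.05]
    - [[0.066, -0.11, 0], [0, 0, -1], -0.05]
    - [[0.066, -0.11, 0], [0, 0, -1], -0.05]
    - [[0.066, -0.11, 0], [0, 0, -1], -0.05]

```text
t: 22.8
tool_pos: [527.6, 72.5, 119.5]
ee_rot: [0.0, 0.464, 0.886, 0.0]
wrist_force: [-0.0, 0.6, -0.4]
finger_gap: 44.6
finger_force: 0.0
```

Emit:
arm_command:
  motion:
    - [[0.066, -0.11, 0], [0, 0, -1], -0.05]
    - [[0.066, -0.11, 0], [0, 0, -1], -0.05]
    - [[0.066, -0.11, 0], [0, 0, -1], -0.05]
    - [[0.051, -0.07, 0], [0, 0, -1], -0.05]
    - [[0, 0, 0], [0, 0, 0], -0.05]
    - [[0, 0, 0], [0, 0, 0], -0.05]
    - [[0, 0, 0], [0, 0, 0], -0.05]

```text
t: 23.5
tool_pos: [588.5, -25.6, 119.2]
ee_rot: [-0.001, 0.659, 0.752, -0.0]
wrist_force: [-0.3, -0.2, 0.1]
finger_gap: 44.5
finger_force: 0.0
```

Run:
```python
from h import *
s=manip.read_state();print(np.round(s["tool_pos"],1),np.round(s["q"],2))
k=manip.calibration("wrist");p,d=manip.snapshot("wrist");cv2.imwrite("pics/w2.png",p[:,:,::-1]);P=cloud(d,k);np.save("pics/w2.npy",P)
print(modpose(P));z=P[...,2]
dark=(p.max(2)<45)&(z>74)&(z<92)&(abs(P[...,0]-590)<50)&(abs(P[...,1]+45)<60);print(rect(P,dark),dark.sum(),np.nanmedian(z[dark]))
```

```text
[588.5 -25.6 119.2] [-0.09  0.22  1.92  0.    1.   -0.22]
((array([556.5, -11.6]), array([200.1, 263.3]), 4.62), np.float64(30.915676162792494))
(array([589.2, -44.4]), array([19.7, 77.5]), 9.14) 38 84.54438796874501
```

View pics/w2.png

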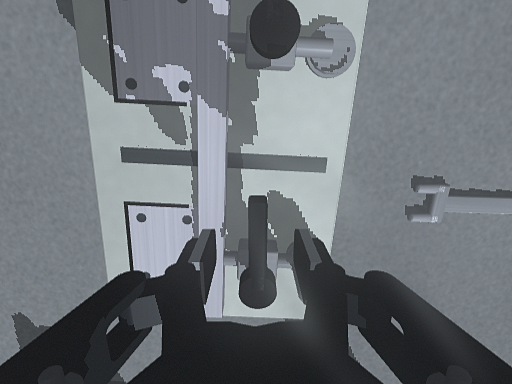

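Wrist view: the right valve's lever runs from its knob at (258,290) to its tip at (257,197), centred and aligned between the fingers.

Emit:
arm_command:
  motion:
    - [[0, 0, -0.05], [0, 0, 0], -0.05]
    - [[0, 0, -0.06], [0, 0, 0], -0.05]
    - [[0, 0, -0.048], [0, 0, 0], -0.05]
    - [[0, 0, 0], [0, 0, 0], -0.05]
    - [[0, 0, 0], [0, 0, 0], 0.3]
    - [[0, 0, 0], [0, 0, 0], 1]
    - [[0, 0, 0], [0, 0, 0], 1]
    - [[0, 0, 0], [0, 0, 0], 1]

```text
t: 24.35
tool_pos: [590.1, -26.3, 80.6]
ee_rot: [0.001, 0.659, 0.752, 0.001]
wrist_force: [2.2, 0.2, -2.1]
finger_gap: 11.1
finger_force: 42.7
```

Run:
```python
import numpy as np
ax=np.array([595.3,-71.05]);a0=97.4;r=45
n=16;A=a0+np.linspace(0,1,n+1)*90
for i in range(n):
    u=lambda t:r*np.array([np.cos(np.radians(t)),np.sin(np.radians(t))])
    print(np.round((u(A[i+1])-u(A[i]))/250,3).tolist(),round(np.radians(90/n)/.12,3))
```

```text
[-0.017, -0.003] 0.818
[-0.017, -0.005] 0.818
[-0.016, -0.006] 0.818
[-0.016, -0.008] 0.818
[-0.015, -0.01] 0.818
[-0.014, -0.011] 0.818
[-0.013, -0.012] 0.818
[-0.011, -0.013] 0.818
[-0.01, -0.015] 0.818
[-0.009, -0.015] 0.818
[-0.007, -0.016] 0.818
[-0.005, -0.017] 0.818
[-0.004, -0.017] 0.818
[-0.002, -0.018] 0.818
[-0.0, -0.018] 0.818
[0.001, -0.018] 0.818
```

Emit:
arm_command:
  motion:
    - [[-0.017, -0.003, 0], [0, 0, 0.818], 1]
    - [[-0.017, -0.005, 0], [0, 0, 0.818], 1]
    - [[-0.016, -0.006, 0], [0, 0, 0.818], 1]
    - [[-0.016, -0.008, 0], [0, 0, 0.818], 1]
    - [[-0.015, -0.01, 0], [0, 0, 0.818], 1]
    - [[-0.014, -0.011, 0], [0, 0, 0.818], 1]
    - [[-0.013, -0.012, 0], [0, 0, 0.818], 1]
    - [[-0.011, -0.013, 0], [0, 0, 0.818], 1]
  squeeze: 60

```text
t: 25.15
tool_pos: [560.7, -43.5, 80.6]
ee_rot: [0.002, 0.32, 0.947, 0.0]
wrist_force: [4.1, 0.8, -3.9]
finger_gap: 10.8
finger_force: 62.9
```

Emit:
arm_command:
  motion:
    - [[-0.01, -0.015, 0], [0, 0, 0.818], 1]
    - [[-0.009, -0.015, 0], [0, 0, 0.818], 1]
    - [[-0.007, -0.016, 0], [0, 0, 0.818], 1]
    - [[-0.005, -0.017, 0], [0, 0, 0.818], 1]
    - [[-0.004, -0.017, 0], [0, 0, 0.818], 1]
    - [[-0.002, -0.018, 0], [0, 0, 0.818], 1]
    - [[0, -0.018, 0], [0, 0, 0.818], 1]
    - [[0, 0, 0], [0, 0, 0], 1]

```text
t: 25.95
tool_pos: [551.7, -72.3, 80.6]
ee_rot: [0.002, -0.017, 1.0, 0.0]
wrist_force: [3.8, 3.4, -3.6]
finger_gap: 11.0
finger_force: 62.9
```

Emit:
arm_command:
  motion:
    - [[0.001, -0.01, 0], [0, 0, 0.4], 1]
    - [[0.001, -0.008, 0], [0, 0, 0.2], 1]
    - [[0, 0, 0], [0, 0, 0], 1]

```text
t: 26.25
tool_pos: [551.9, -74.7, 80.6]
ee_rot: [0.001, -0.051, 0.999, 0.002]
wrist_force: [3.9, 9.2, -1.9]
finger_gap: 10.7
finger_force: 63.2
```

Emit:
arm_command:
  motion:
    - [[0.001, -0.008, 0], [0, 0, 0.1], 1]
    - [[0, -0.006, 0], [0, 0, 0], 1]
    - [[0, 0, 0], [0, 0, 0], 1]

```text
t: 26.55
tool_pos: [551.9, -75.2, 80.5]
ee_rot: [0.001, -0.056, 0.998, 0.005]
wrist_force: [3.4, 20.6, -0.0]
finger_gap: 10.8
finger_force: 63.5
```

Emit:
arm_command:
  motion:
    - [[0, 0.012, 0], [0, 0, -0.3], 1]
    - [[0, 0, 0], [0, 0, 0], -0.05]
    - [[0, 0, 0], [0, 0, 0], -0.05]
    - [[0, 0, 0], [0, 0, 0], -0.05]
    - [[0, 0, 0.06], [0, 0, 0], -0.05]
    - [[0, 0, 0.13], [0, 0, 0], -0.05]
    - [[0, 0, 0.15], [0, 0, 0], -0.05]
    - [[0, 0, 0.14], [0, 0, 0], -0.05]

```text
t: 27.35
tool_pos: [551.0, -77.9, 202.6]
ee_rot: [0.0, -0.04, 0.999, -0.0]
wrist_force: [0.4, -0.8, -0.2]
finger_gap: 44.9
finger_force: 0.0
```

Emit:
arm_command:
  motion:
    - [[-0.05, -0.08, 0], [0, 0, -0.6], -0.05]
    - [[-0.06, -0.12, 0], [0, 0, -0.6], -0.05]
    - [[-0.06, -0.13, 0], [0, 0, -0.6], -0.05]
    - [[-0.06, -0.13, 0], [0, 0, -0.6], -0.05]
    - [[-0.06, -0.13, 0], [0, 0, -0.6], -0.05]
    - [[-0.06, -0.13, 0], [0, 0, -0.6], -0.05]
    - [[-0.06, -0.13, 0], [0, 0, -0.6], -0.05]
    - [[-0.05, -0.094, 0], [0, 0, -0.35], -0.05]

```text
t: 28.15
tool_pos: [435.0, -315.7, 201.6]
ee_rot: [0.001, 0.233, 0.973, -0.001]
wrist_force: [-0.2, 0.2, 0.4]
finger_gap: 44.6
finger_force: 0.0
```

Emit:
arm_command:
  motion:
    - [[0, 0, 0], [0, 0, 0], -0.05]
    - [[0, 0, 0], [0, 0, 0], -0.05]
    - [[0, 0, 0], [0, 0, 0], -0.05]

```text
t: 28.45
tool_pos: [436.2, -312.9, 200.6]
ee_rot: [0.0, 0.231, 0.973, 0.0]
wrist_force: [0.5, -0.4, -0.2]
finger_gap: 44.6
finger_force: 0.0
```

Run:
```python
from h import *
s=manip.read_state();print(np.round(s["tool_pos"],1),np.round(s["q"],2))
k=manip.calibration("wrist");p,d=manip.snapshot("wrist");cv2.imwrite("pics/w3.png",p[:,:,::-1]);P=cloud(d,k);np.save("pics/w3.npy",P)
z=P[...,2];near=(abs(P[...,0]-436)<60)&(abs(P[...,1]+313)<60)
m=near&(abs(z-95)<5);print("stand",rect(P,m),m.sum())
for lo,hi in((104,115),(115,125),(125,135),(135,145),(145,156)):
    m=near&(z>lo)&(z<hi)&(np.hypot(P[...,0]-436,P[...,1]+313)<25)
    print(lo,m.sum(),(P[m][:,:2].min(0),P[m][:,:2].max(0)) if m.any() else None)
pt,dt=manip.snapshot("top");Pt=cloud(dt,manip.calibration("top"));zt=Pt[...,2]
m=(pt.max(2)<45)&(zt>74)&(zt<92)&(abs(Pt[...,0]-570)<70)&(abs(Pt[...,1]+70)<60);print("lever",rect(Pt,m),m.sum())
fits("top",save="top3")
m=(abs(Pt[...,0]-436)<70)&(abs(Pt[...,1]-330)<90)&(zt>18)&(zt<55)
n,l,st,c=cv2.connectedComponentsWithStats(m.astype(np.uint8))
for i in range(1,n):
    if st[i,4]>15:print(np.round(c[i]),st[i,4],rect(Pt,l==i))
```

```text
[ 436.2 -312.9  200.6] [-0.67  0.04  1.96  0.    1.14 -1.77]
stand (array([ 435. , -313.3]), array([70.5, 70.2]), 2.13) 4685
104 78 (array([ 425.61133951, -320.06872004]), array([ 438.73272001, -304.21494955]))
115 80 (array([ 425.82979807, -321.062887  ]), array([ 437.56745164, -304.19818188]))
125 100 (array([ 425.64884778, -320.08492713]), array([ 436.43503383, -304.33361507]))
135 109 (array([ 425.66904633, -320.09192651]), array([ 436.74573899, -304.08156507]))
145 539 (array([ 425.79188933, -321.65062198]), array([ 443.34215334, -304.30582167]))
lever (array([569.3, -68.8]), array([21.7, 73.2]), 89.97) 200
[135. 251.] 160 (array([475.8, 284.7]), array([35.1, 23.2]), 23.93)
[ 94. 253.] 161 (array([469.6, 376.3]), array([29.9, 23.6]), 18.03)
[ 93. 284.] 206 (array([400.1, 375.8]), array([22.5, 46.4]), 77.52)
[134. 285.] 202 (array([399.8, 284.2]), array([24.9, 45.7]), 87.29)
```

View pics/w3.png

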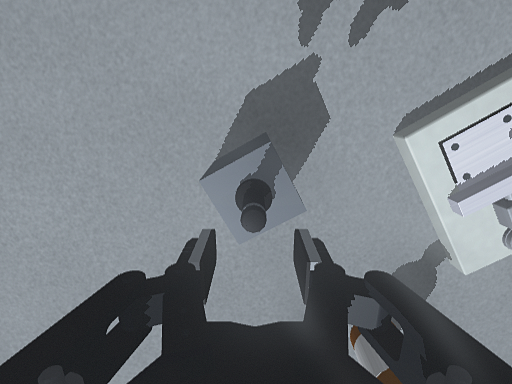

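Wrist view: the probe is at (253,215), centred between the fingers above the stand, in agreement with the measurements. The lever measures open and all four fittings are in the tray.

Emit:
arm_command:
  motion:
    - [[-0.002, 0, -0.05], [0, 0, 0], -0.05]
    - [[0, 0, -0.08], [0, 0, 0], -0.05]
    - [[0, 0, -0.08], [0, 0, 0], -0.05]
    - [[0, 0, -0.06], [0, 0, 0], -0.05]
    - [[0, 0, -0.026], [0, 0, 0], -0.05]
    - [[0, 0, 0], [0, 0, 0], -0.05]
    - [[0, 0, 0], [0, 0, 0], -0.05]

```text
t: 29.3
tool_pos: [435.8, -313.6, 126.4]
ee_rot: [0.0, 0.231, 0.973, -0.0]
wrist_force: [0.2, -0.2, 0.1]
finger_gap: 45.1
finger_force: 0.0
```

Emit:
arm_command:
  motion:
    - [[0, 0, 0], [0, 0, 0], 0.3]
    - [[0, 0, 0], [0, 0, 0], 1]
    - [[0, 0, 0], [0, 0, 0], 1]
    - [[0, 0, 0], [0, 0, 0], 1]
    - [[0, 0, 0], [0, 0, 0], 1]
    - [[0, 0, 0], [0, 0, 0], 1]

```text
t: 29.9
tool_pos: [436.2, -314.0, 127.2]
ee_rot: [0.001, 0.231, 0.973, -0.0]
wrist_force: [-0.2, 0.5, 6.3]
finger_gap: 16.8
finger_force: 58.4
```

```bash
python3 -c "
from h import *
s=manip.read_state();print({k:np.round(s[k],2).tolist() for k in('tool_pos','ee_rot','wrist_force','finger_gap','q')})"
```

```text
{'tool_pos': [436.21, -314.01, 127.25], 'ee_rot': [0.0, 0.23, 0.97, -0.0], 'wrist_force': [-0.18, 0.5, 6.29], 'finger_gap': 16.76, 'q': [-0.67, 0.12, 2.02, -0.0, 1.0, -1.78]}
```

Emit:
arm_command:
  motion:
    - [[0, 0, 0.03], [0, 0, 0], 1]
    - [[0, 0, 0.05], [0, 0, 0], 1]
    - [[0, 0, 0.08], [0, 0, 0], 1]
    - [[0, 0, 0.08], [0, 0, 0], 1]
    - [[0, 0, 0.08], [0, 0, 0], 1]
    - [[0, 0, 0.07], [0, 0, 0], 1]
    - [[0, 0, 0.03], [0, 0, 0], 1]
    - [[0, 0, 0], [0, 0, 0], 1]

```text
t: 30.7
tool_pos: [436.1, -313.9, 232.8]
ee_rot: [0.001, 0.231, 0.973, -0.001]
wrist_force: [0.5, -0.3, -1.5]
finger_gap: 16.3
finger_force: 58.4
```

Emit:
arm_command:
  motion:
    - [[0.01, 0.03, 0], [0, 0, 0], 1]
    - [[0.025, 0.07, 0], [0, 0, 0], 1]
    - [[0.035, 0.1, 0], [0, 0, 0], 1]
    - [[0.04, 0.11, 0], [0, 0, 0], 1]
    - [[0.04, 0.11, 0], [0, 0, 0], 1]
    - [[0.04, 0.11, 0], [0, 0, 0], 1]
    - [[0.04, 0.11, 0], [0, 0, 0], 1]
    - [[0.04, 0.11, 0], [0, 0, 0], 1]

```text
t: 31.5
tool_pos: [502.2, -123.9, 229.3]
ee_rot: [-0.001, 0.231, 0.973, 0.0]
wrist_force: [0.4, 0.2, -1.1]
finger_gap: 16.4
finger_force: 58.5
```

Emit:
arm_command:
  motion:
    - [[0.04, 0.11, 0], [0, 0, 0], 1]
    - [[0.04, 0.11, 0], [0, 0, 0], 1]
    - [[0.03, 0.09, 0], [0, 0, 0], 1]
    - [[0.013, 0.053, 0], [0, 0, 0], 1]
    - [[0, 0, 0], [0, 0, 0], 1]
    - [[0, 0, -0.05], [0, 0, 0], 1]
    - [[0, 0, -0.08], [0, 0, 0], 1]
    - [[0, 0, -0.08], [0, 0, 0], 1]

```text
t: 32.3
tool_pos: [533.2, -36.3, 177.2]
ee_rot: [-0.0, 0.231, 0.973, -0.0]
wrist_force: [-0.7, 0.2, -1.2]
finger_gap: 16.7
finger_force: 58.6
```

Emit:
arm_command:
  motion:
    - [[0, 0, -0.05], [0, 0, 0], 1]
    - [[0, 0, -0.02], [0, 0, 0], 1]
    - [[0, 0, 0], [0, 0, 0], 1]
    - [[0, 0, 0], [0, 0, 0], 1]
    - [[0, 0, 0], [0, 0, 0], 1]

```text
t: 32.8
tool_pos: [534.6, -35.4, 162.2]
ee_rot: [0.001, 0.231, 0.973, 0.0]
wrist_force: [-0.1, -0.5, -0.7]
finger_gap: 16.7
finger_force: 58.6
```

Run:
```python
from h import *
s=manip.read_state();print({k:np.round(s[k],2).tolist() for k in('tool_pos','ee_rot','wrist_force','finger_gap')})
for c in("wrist","side"):
    p,d=manip.snapshot(c);cv2.imwrite(f"pics/{c}4.png",p[:,:,::-1]);np.save(f"pics/{c}4.npy",cloud(d,manip.calibration(c)))
    k=manip.calibration(c)
    print(c,proj([[534.4,-35.8,30],[484.6,-39.8,30],[490.9,-119.5,30],[540.8,-115.5,30],[s["tool_pos"][0],s["tool_pos"][1],s["tool_pos"][2]-117.2]],k).round(0).tolist())
w=cv2.imread("pics/wrist4.png");sd=cv2.imread("pics/side4.png")
cv2.imwrite("pics/c4.png",np.vstack([cv2.resize(sd[150:260,210:340],(780,400)[:2] and (473,400),interpolation=cv2.INTER_CUBIC)]))
```

```text
{'tool_pos': [534.59, -35.36, 162.18], 'ee_rot': [0.0, 0.23, 0.97, 0.0], 'wrist_force': [-0.07, -0.53, -0.72], 'finger_gap': 16.69}
wrist [[254.0, 188.0], [226.0, 144.0], [157.0, 187.0], [187.0, 227.0], [254.0, 192.0]]
side [[293.0, 200.0], [315.0, 203.0], [317.0, 183.0], [296.0, 181.0], [293.0, 195.0]]
```

View pics/wrist4.png

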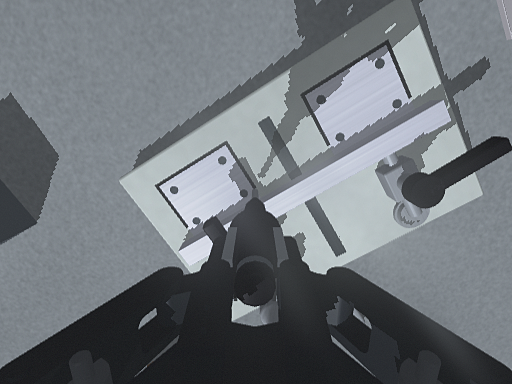

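View pics/c4.png

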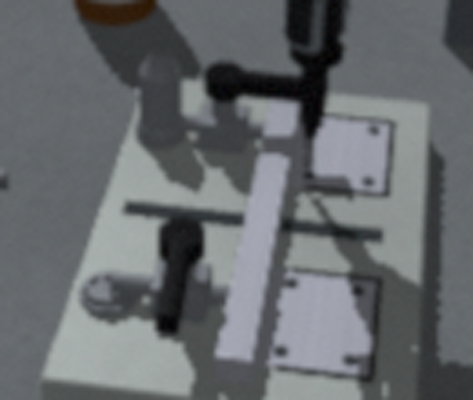

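Wrist view: the probe tip shows near (255,197). The right seam's corners are at about (228,143) and (157,186), within 2 px of the predictions. The side crop shows the tip hanging above the seam's inner end. Next I quantify the offset.

Run:
```python
from h import *
k=manip.calibration("wrist");K,T=np.array(k["K"]),np.array(k["T"])
w=cv2.imread("pics/wrist4.png");g=w.max(2).astype(float)
def back(uv,z):
    r=np.c_[(uv[:,0]-K[0,2])/K[0,0],(uv[:,1]-K[1,2])/K[1,1],np.ones(len(uv))]@T[:3,:3].T
    return T[:3,3]+r*((z-T[2,3])/r[:,2])[:,None]
S=np.array([[534.4,-35.8,30],[484.6,-39.8,30],[490.9,-119.5,30],[540.8,-115.5,30]])
for i in range(3):
    a,b=S[i],S[i+1];t=(b-a)/np.linalg.norm(b-a);n=np.array([-t[1],t[0],0]);res=[]
    for f in np.linspace(.1,.9,17):
        c=a+f*(b-a);o=np.arange(-7,7.1,.25)
        uv=proj(c+o[:,None]*n,k).astype(np.float32)
        v=cv2.remap(g.astype(np.float32),uv[:,:1],uv[:,1:],cv2.INTER_LINEAR)[:,0]
        if v.max()>1.8*v.min() : 
            wt=np.clip(v.min()+.4*(v.max()-v.min())-v,0,None);res.append((round(f,2),round((wt*o).sum()/wt.sum(),1),round(v.min()),round(v.max())))
    print(i,"normal",n.round(2),np.median([r[1] for r in res]),[r[1] for r in res])
cv2.imwrite("pics/c5.png",cv2.resize(w[120:240,140:290],None,fx=5,fy=5,interpolation=cv2.INTER_CUBIC))
print(back(np.array([[255.,197]]),45))
```

```text
0 normal [ 0.08 -1.    0.  ] -0.7 [np.float64(-0.8), np.float64(-0.6), np.float64(-0.8), np.float64(-0.7), np.float64(-0.6), np.float64(-0.8), np.float64(-1.1), np.float64(-0.7), np.float64(-0.9), np.float64(-0.7), np.float64(-0.5), np.float64(-0.7), np.float64(-0.7)]
1 normal [1.   0.08 0.  ] -1.2 [np.float64(-1.3), np.float64(-1.3), np.float64(-1.3), np.float64(-1.2), np.float64(-1.3), np.float64(-1.2), np.float64(-1.3), np.float64(-1.2), np.float64(-1.4), np.float64(-1.3), np.float64(-1.1), np.float64(-1.2), np.float64(-1.1), np.float64(-1.3), np.float64(-1.2), np.float64(-1.2), np.float64(-1.2)]
2 normal [-0.08  1.    0.  ] 0.1 [np.float64(0.1), np.float64(0.1), np.float64(0.1), np.float64(0.1), np.float64(0.2), np.float64(0.1), np.float64(0.0), np.float64(0.2), np.float64(0.0), np.float64(0.2), np.float64(-0.0), np.float64(0.2), np.float64(-0.0), np.float64(0.2), np.float64(-0.0), np.float64(0.1), np.float64(-0.0)]
[[538.78654005 -36.6538839   45.        ]]
```

View pics/c5.png

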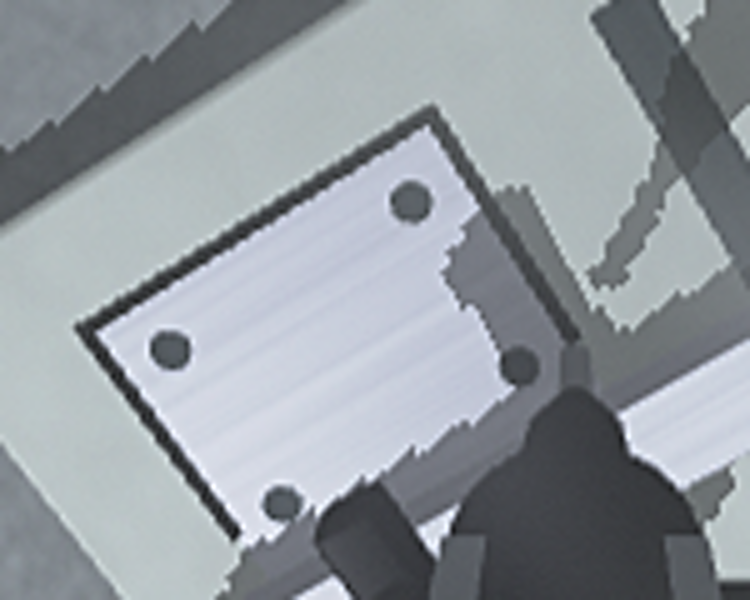

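Crop: the seam corners are at (432,108) and (85,325), its inner end at (575,335), and the probe tip sits right at that end at (575,343). TCP targets need only about a 0.6 mm correction, so I descend carefully.

Emit:
arm_command:
  motion:
    - [[-0.002, -0.004, -0.015], [0, 0, 0], 1]
    - [[0, 0, -0.015], [0, 0, 0], 1]
    - [[0, 0, -0.01], [0, 0, 0], 1]
    - [[0, 0, -0.005], [0, 0, 0], 1]
    - [[0, 0, 0], [0, 0, 0], 1]
    - [[0, 0, 0], [0, 0, 0], 1]
    - [[0, 0, 0], [0, 0, 0], 1]

```text
t: 33.6
tool_pos: [533.3, -36.1, 149.9]
ee_rot: [0.0, 0.231, 0.973, 0.0]
wrist_force: [-0.6, -0.6, -0.6]
finger_gap: 16.4
finger_force: 58.6
```

Emit:
arm_command:
  motion:
    - [[0, 0, 0], [0, 0, 0], 1]

```text
t: 33.7
tool_pos: [533.4, -36.1, 149.9]
ee_rot: [0.0, 0.231, 0.973, 0.0]
wrist_force: [0.3, 0.6, -0.3]
finger_gap: 17.1
finger_force: 58.6
```

Emit:
arm_command:
  motion:
    - [[0, 0, 0], [0, 0, 0], 1]

```text
t: 33.8
tool_pos: [533.3, -36.2, 149.9]
ee_rot: [0.0, 0.231, 0.973, 0.0]
wrist_force: [-0.5, 0.1, -1.5]
finger_gap: 16.5
finger_force: 58.6
```

Emit:
arm_command:
  motion:
    - [[0, 0, 0], [0, 0, 0], 1]

```text
t: 33.9
tool_pos: [533.3, -36.1, 149.9]
ee_rot: [0.0, 0.231, 0.973, 0.0]
wrist_force: [-0.5, -0.5, -0.9]
finger_gap: 16.8
finger_force: 58.6
```

Emit:
arm_command:
  motion:
    - [[0.003, -0.001, -0.002], [0, 0, 0], 1]
    - [[0, 0, -0.002], [0, 0, 0], 1]
    - [[0, 0, 0], [0, 0, 0], 1]
    - [[0, 0, 0], [0, 0, 0], 1]

```text
t: 34.3
tool_pos: [533.9, -36.4, 148.7]
ee_rot: [-0.0, 0.231, 0.973, -0.0]
wrist_force: [0.5, 0.1, -1.0]
finger_gap: 16.8
finger_force: 58.6
```

Emit:
arm_command:
  motion:
    - [[-0.004, -0.0003, 0], [0, 0, 0], 1]
    - [[-0.008, -0.00065, 0], [0, 0, 0], 1]
    - [[-0.008, -0.00065, 0], [0, 0, 0], 1]
    - [[-0.008, -0.00065, 0], [0, 0, 0], 1]

```text
t: 34.7
tool_pos: [526.7, -36.9, 148.8]
ee_rot: [-0.0, 0.231, 0.973, -0.0]
wrist_force: [-0.2, -0.1, -2.0]
finger_gap: 16.4
finger_force: 58.6
```

Emit:
arm_command:
  motion:
    - [[-0.008, -0.00065, 0], [0, 0, 0], 1]
    - [[-0.008, -0.00065, 0], [0, 0, 0], 1]
    - [[-0.008, -0.00065, 0], [0, 0, 0], 1]
    - [[-0.008, -0.00065, 0], [0, 0, 0], 1]
    - [[-0.008, -0.00065, 0], [0, 0, 0], 1]
    - [[-0.008, -0.00065, 0], [0, 0, 0], 1]
    - [[-0.008, -0.00065, 0], [0, 0, 0], 1]
    - [[-0.008, -0.00065, 0], [0, 0, 0], 1]

```text
t: 35.5
tool_pos: [510.8, -38.2, 148.8]
ee_rot: [0.0, 0.231, 0.973, 0.0]
wrist_force: [0.2, 0.0, -0.4]
finger_gap: 16.7
finger_force: 58.6
```

Emit:
arm_command:
  motion:
    - [[-0.008, -0.00065, 0], [0, 0, 0], 1]
    - [[-0.008, -0.00065, 0], [0, 0, 0], 1]
    - [[-0.008, -0.00065, 0], [0, 0, 0], 1]
    - [[-0.008, -0.00065, 0], [0, 0, 0], 1]
    - [[-0.008, -0.00065, 0], [0, 0, 0], 1]
    - [[-0.008, -0.00065, 0], [0, 0, 0], 1]
    - [[-0.008, -0.00065, 0], [0, 0, 0], 1]
    - [[-0.008, -0.00065, 0], [0, 0, 0], 1]

```text
t: 36.3
tool_pos: [494.8, -39.5, 148.8]
ee_rot: [0.0, 0.231, 0.973, -0.0]
wrist_force: [1.2, 0.2, 0.0]
finger_gap: 16.6
finger_force: 58.6
```

Emit:
arm_command:
  motion:
    - [[-0.008, -0.00065, 0], [0, 0, 0], 1]
    - [[-0.008, -0.00065, 0], [0, 0, 0], 1]
    - [[-0.008, -0.00065, 0], [0, 0, 0], 1]
    - [[-0.008, -0.00065, 0], [0, 0, 0], 1]
    - [[-0.008, -0.00065, 0], [0, 0, 0], 1]
    - [[-0.0036, -0.0003, 0], [0, 0, 0], 1]
    - [[0, 0, 0], [0, 0, 0], 1]
    - [[0, 0, 0], [0, 0, 0], 1]

```text
t: 37.1
tool_pos: [484.1, -40.5, 148.8]
ee_rot: [0.0, 0.231, 0.973, 0.0]
wrist_force: [-1.0, -0.4, -0.3]
finger_gap: 16.3
finger_force: 58.6
```

Run:
```python
from h import *
s=manip.read_state();p,d=manip.snapshot("wrist");k=manip.calibration("wrist");t=s["tool_pos"]
u=proj([[t[0],t[1],31.5]],k)[0];print(u.round(1))
c=u.round().astype(int);cv2.imwrite("pics/c6.png",cv2.resize(p[c[1]-50:c[1]+50,c[0]-65:c[0]+65,::-1],None,fx=6,fy=6,interpolation=cv2.INTER_CUBIC))
```

```text
[254.3 192.5]
```

View pics/c6.png

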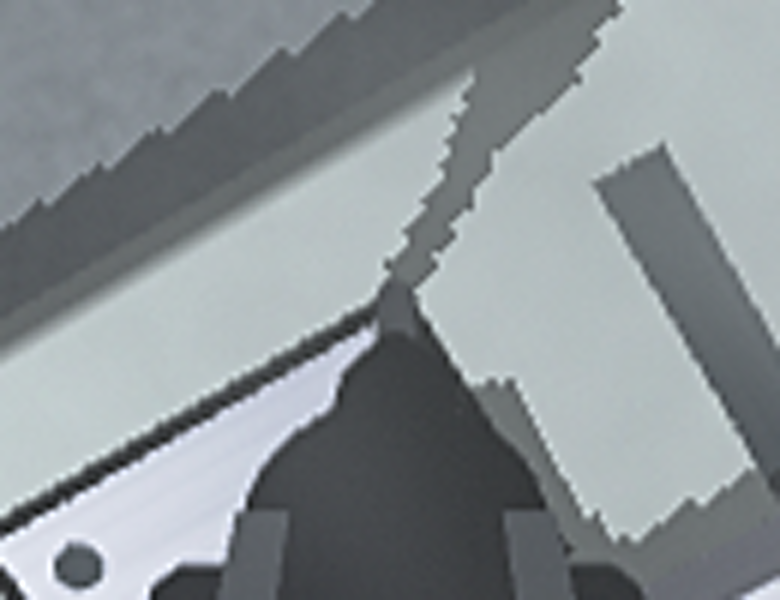

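Crop: the tip at (398,285) covers the seam's corner and its shadow meets it, so it is on the seam and close above it. I continue along the near side.

Emit:
arm_command:
  motion:
    - [[0.0006, -0.008, 0], [0, 0, 0], 1]
    - [[0.0006, -0.008, 0], [0, 0, 0], 1]
    - [[0.0006, -0.008, 0], [0, 0, 0], 1]
    - [[0.0006, -0.008, 0], [0, 0, 0], 1]
    - [[0.0006, -0.008, 0], [0, 0, 0], 1]
    - [[0.0006, -0.008, 0], [0, 0, 0], 1]
    - [[0.0006, -0.008, 0], [0, 0, 0], 1]
    - [[0.0006, -0.008, 0], [0, 0, 0], 1]

```text
t: 37.95
tool_pos: [485.3, -56.6, 148.8]
ee_rot: [-0.0, 0.231, 0.973, -0.0]
wrist_force: [-0.8, -0.3, -1.7]
finger_gap: 16.4
finger_force: 58.6
```

Emit:
arm_command:
  motion:
    - [[0.0006, -0.008, 0], [0, 0, 0], 1]
    - [[0.0006, -0.008, 0], [0, 0, 0], 1]
    - [[0.0006, -0.008, 0], [0, 0, 0], 1]
    - [[0.0006, -0.008, 0], [0, 0, 0], 1]
    - [[0.0006, -0.008, 0], [0, 0, 0], 1]
    - [[0.0006, -0.008, 0], [0, 0, 0], 1]
    - [[0.0006, -0.008, 0], [0, 0, 0], 1]
    - [[0.0006, -0.008, 0], [0, 0, 0], 1]

```text
t: 38.75
tool_pos: [486.5, -72.6, 148.8]
ee_rot: [0.0, 0.231, 0.973, 0.0]
wrist_force: [0.3, -0.5, -1.0]
finger_gap: 16.5
finger_force: 58.6
```

Emit:
arm_command:
  motion:
    - [[0.0006, -0.008, 0], [0, 0, 0], 1]
    - [[0.0006, -0.008, 0], [0, 0, 0], 1]
    - [[0.0006, -0.008, 0], [0, 0, 0], 1]
    - [[0.0006, -0.008, 0], [0, 0, 0], 1]
    - [[0.0006, -0.008, 0], [0, 0, 0], 1]
    - [[0.0006, -0.008, 0], [0, 0, 0], 1]
    - [[0.0006, -0.008, 0], [0, 0, 0], 1]
    - [[0.0006, -0.008, 0], [0, 0, 0], 1]

```text
t: 39.55
tool_pos: [487.7, -88.6, 148.8]
ee_rot: [-0.0, 0.231, 0.973, -0.0]
wrist_force: [0.3, 0.1, -0.5]
finger_gap: 16.7
finger_force: 58.6
```

Emit:
arm_command:
  motion:
    - [[0.0007, -0.008, 0], [0, 0, 0], 1]
    - [[0.0007, -0.008, 0], [0, 0, 0], 1]
    - [[0.0007, -0.008, 0], [0, 0, 0], 1]
    - [[0.0007, -0.008, 0], [0, 0, 0], 1]
    - [[0.0007, -0.008, 0], [0, 0, 0], 1]
    - [[0.0007, -0.008, 0], [0, 0, 0], 1]
    - [[0.0007, -0.008, 0], [0, 0, 0], 1]
    - [[0.0007, -0.008, 0], [0, 0, 0], 1]

```text
t: 40.35
tool_pos: [489.1, -104.6, 148.8]
ee_rot: [-0.0, 0.231, 0.973, -0.0]
wrist_force: [0.7, 0.2, -0.7]
finger_gap: 16.6
finger_force: 58.6
```

Emit:
arm_command:
  motion:
    - [[0.0006, -0.008, 0], [0, 0, 0], 1]
    - [[0.0006, -0.008, 0], [0, 0, 0], 1]
    - [[0.0006, -0.008, 0], [0, 0, 0], 1]
    - [[0.0006, -0.008, 0], [0, 0, 0], 1]
    - [[0.0006, -0.008, 0], [0, 0, 0], 1]
    - [[0.0006, -0.008, 0], [0, 0, 0], 1]
    - [[0.0006, -0.008, 0], [0, 0, 0], 1]
    - [[0.0006, -0.007, 0], [0, 0, 0], 1]

```text
t: 41.15
tool_pos: [490.3, -120.4, 148.8]
ee_rot: [-0.0, 0.231, 0.973, -0.0]
wrist_force: [-0.5, 0.0, -0.2]
finger_gap: 16.7
finger_force: 58.6
```

Emit:
arm_command:
  motion:
    - [[0, 0, 0], [0, 0, 0], 1]
    - [[0, 0, 0], [0, 0, 0], 1]

```text
t: 41.35
tool_pos: [490.3, -120.2, 148.8]
ee_rot: [-0.0, 0.231, 0.973, 0.0]
wrist_force: [0.0, 0.7, -0.6]
finger_gap: 16.3
finger_force: 58.6
```

Emit:
arm_command:
  motion:
    - [[0.008, 0.00065, 0], [0, 0, 0], 1]
    - [[0.008, 0.00065, 0], [0, 0, 0], 1]
    - [[0.008, 0.00065, 0], [0, 0, 0], 1]
    - [[0.008, 0.00065, 0], [0, 0, 0], 1]
    - [[0.008, 0.00065, 0], [0, 0, 0], 1]
    - [[0.008, 0.00065, 0], [0, 0, 0], 1]
    - [[0.008, 0.00065, 0], [0, 0, 0], 1]
    - [[0.008, 0.00065, 0], [0, 0, 0], 1]

```text
t: 42.15
tool_pos: [506.5, -118.9, 148.8]
ee_rot: [0.0, 0.231, 0.973, 0.0]
wrist_force: [-0.2, 0.3, -0.1]
finger_gap: 16.4
finger_force: 58.6
```

Emit:
arm_command:
  motion:
    - [[0.008, 0.00065, 0], [0, 0, 0], 1]
    - [[0.008, 0.00065, 0], [0, 0, 0], 1]
    - [[0.008, 0.00065, 0], [0, 0, 0], 1]
    - [[0.008, 0.00065, 0], [0, 0, 0], 1]
    - [[0.008, 0.00065, 0], [0, 0, 0], 1]
    - [[0.008, 0.00065, 0], [0, 0, 0], 1]
    - [[0.008, 0.00065, 0], [0, 0, 0], 1]
    - [[0.008, 0.00065, 0], [0, 0, 0], 1]

```text
t: 42.95
tool_pos: [522.4, -117.5, 148.8]
ee_rot: [-0.0, 0.231, 0.973, -0.0]
wrist_force: [-0.3, 0.4, -0.6]
finger_gap: 16.9
finger_force: 58.6
```

Emit:
arm_command:
  motion:
    - [[0.008, 0.00065, 0], [0, 0, 0], 1]
    - [[0.008, 0.00065, 0], [0, 0, 0], 1]
    - [[0.008, 0.00065, 0], [0, 0, 0], 1]
    - [[0.008, 0.00065, 0], [0, 0, 0], 1]
    - [[0.008, 0.00065, 0], [0, 0, 0], 1]
    - [[0.008, 0.00065, 0], [0, 0, 0], 1]
    - [[0.008, 0.00065, 0], [0, 0, 0], 1]
    - [[0.008, 0.00065, 0], [0, 0, 0], 1]

```text
t: 43.75
tool_pos: [538.4, -116.3, 148.8]
ee_rot: [-0.0, 0.231, 0.973, 0.0]
wrist_force: [0.0, 0.3, -1.1]
finger_gap: 16.6
finger_force: 58.6
```

Emit:
arm_command:
  motion:
    - [[0.008, 0.00065, 0], [0, 0, 0], 1]
    - [[0.002, 0, 0], [0, 0, 0], 1]
    - [[0, 0, 0], [0, 0, 0], 1]
    - [[0, 0, 0], [0, 0, 0], 1]

```text
t: 44.15
tool_pos: [540.7, -116.1, 148.7]
ee_rot: [-0.0, 0.231, 0.973, -0.0]
wrist_force: [0.1, -0.8, -0.7]
finger_gap: 16.5
finger_force: 58.6
```

Run:
```python
from h import *
s=manip.read_state();p,d=manip.snapshot("wrist");k=manip.calibration("wrist");t=s["tool_pos"];print(np.round(t,1))
u=proj([[t[0],t[1],31.5]],k)[0];c=u.round().astype(int);cv2.imwrite("pics/c7.png",cv2.resize(p[c[1]-50:c[1]+50,c[0]-65:c[0]+65,::-1],None,fx=6,fy=6,interpolation=cv2.INTER_CUBIC))
```

```text
[ 540.7 -116.1  148.7]
```

View pics/c7.png

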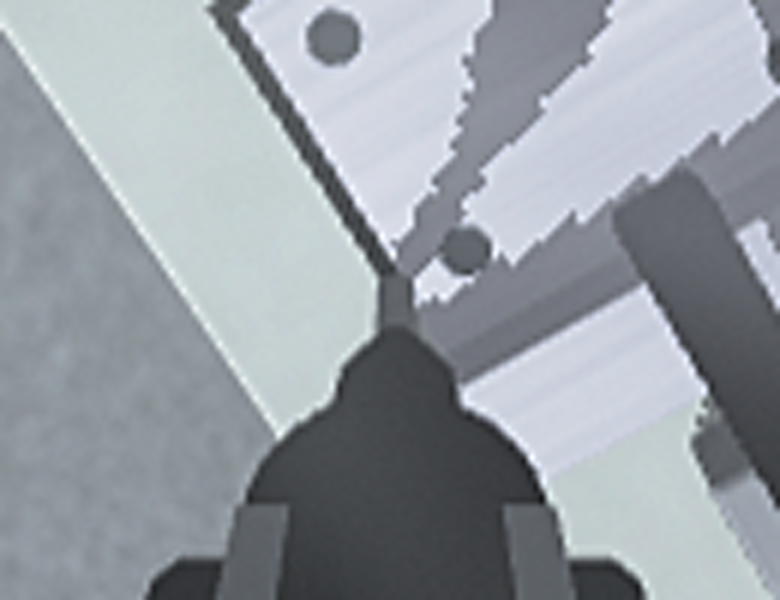

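Crop: the tip at (396,275) is exactly at the seam's outer end. Now I lift gently and carry the probe back to the stand.

Emit:
arm_command:
  motion:
    - [[0, 0, 0.008], [0, 0, 0], 1]
    - [[0, 0, 0.014], [0, 0, 0], 1]
    - [[0, 0, 0.03], [0, 0, 0], 1]
    - [[0, 0, 0.06], [0, 0, 0], 1]
    - [[0, 0, 0.08], [0, 0, 0], 1]
    - [[0, 0, 0.08], [0, 0, 0], 1]
    - [[0, 0, 0.05], [0, 0, 0], 1]
    - [[0, 0, 0.01], [0, 0, 0], 1]

```text
t: 45.0
tool_pos: [542.3, -116.5, 235.0]
ee_rot: [0.003, 0.231, 0.973, -0.0]
wrist_force: [-0.3, 0.1, -1.4]
finger_gap: 16.9
finger_force: 58.6
```

Emit:
arm_command:
  motion:
    - [[-0.02, -0.03, 0], [0, 0, 0], 1]
    - [[-0.04, -0.07, 0], [0, 0, 0], 1]
    - [[-0.05, -0.09, 0], [0, 0, 0], 1]
    - [[-0.05, -0.1, 0], [0, 0, 0], 1]
    - [[-0.05, -0.1, 0], [0, 0, 0], 1]
    - [[-0.05, -0.1, 0], [0, 0, 0], 1]
    - [[-0.05, -0.1, 0], [0, 0, 0], 1]
    - [[-0.05, -0.09, 0], [0, 0, 0], 1]

```text
t: 45.8
tool_pos: [448.9, -287.0, 230.2]
ee_rot: [-0.001, 0.231, 0.973, 0.0]
wrist_force: [0.1, 0.1, -0.7]
finger_gap: 16.5
finger_force: 58.6
```

Emit:
arm_command:
  motion:
    - [[-0.04, -0.07, 0], [0, 0, 0], 1]
    - [[-0.019, -0.042, 0], [0, 0, 0], 1]
    - [[0, 0, 0], [0, 0, 0], 1]
    - [[0, 0, 0], [0, 0, 0], 1]
    - [[0, 0, 0], [0, 0, 0], 1]
    - [[0, 0, 0], [0, 0, 0], 1]

```text
t: 46.4
tool_pos: [436.4, -313.3, 231.7]
ee_rot: [-0.0, 0.23, 0.973, 0.0]
wrist_force: [0.6, -0.4, 0.0]
finger_gap: 16.5
finger_force: 58.6
```

Emit:
arm_command:
  motion:
    - [[0, 0, -0.03], [0, 0, 0], 1]
    - [[0, 0, -0.05], [0, 0, 0], 1]
    - [[0, 0, -0.06], [0, 0, 0], 1]
    - [[0, 0, -0.06], [0, 0, 0], 1]
    - [[0, 0, -0.06], [0, 0, 0], 1]
    - [[0, 0, -0.06], [0, 0, 0], 1]
    - [[0, 0, -0.04], [0, 0, 0], 1]
    - [[0, 0, -0.02], [0, 0, 0], 1]

```text
t: 47.2
tool_pos: [435.3, -313.6, 135.0]
ee_rot: [-0.001, 0.231, 0.973, 0.001]
wrist_force: [0.2, 0.5, -0.7]
finger_gap: 16.7
finger_force: 58.6
```

Emit:
arm_command:
  motion:
    - [[0, 0, -0.012], [0, 0, 0], 1]
    - [[0, 0, 0], [0, 0, 0], 1]
    - [[0, 0, 0], [0, 0, 0], 1]
    - [[0, 0, 0], [0, 0, 0], 1]

```text
t: 47.6
tool_pos: [436.5, -314.5, 134.6]
ee_rot: [0.001, 0.231, 0.973, -0.0]
wrist_force: [0.1, 0.6, -1.2]
finger_gap: 16.6
finger_force: 58.6
```

Emit:
arm_command:
  motion:
    - [[0, 0, -0.005], [0, 0, 0], 1]
    - [[0, 0, -0.002], [0, 0, 0], 1]
    - [[0, 0, 0], [0, 0, 0], 1]
    - [[0, 0, 0], [0, 0, 0], 1]

```text
t: 48.0
tool_pos: [436.0, -314.1, 132.0]
ee_rot: [-0.0, 0.231, 0.973, 0.0]
wrist_force: [0.5, -0.1, -0.5]
finger_gap: 16.9
finger_force: 58.6
```

Emit:
arm_command:
  motion:
    - [[0, 0, -0.008], [0, 0, 0], 1]
    - [[0, 0, -0.006], [0, 0, 0], 1]
    - [[0, 0, -0.003], [0, 0, 0], 1]
    - [[0, 0, -0.002], [0, 0, 0], 1]
    - [[0, 0, 0], [0, 0, 0], 1]
    - [[0, 0, 0], [0, 0, 0], 1]

```text
t: 48.6
tool_pos: [436.0, -314.2, 127.3]
ee_rot: [0.0, 0.231, 0.973, -0.0]
wrist_force: [-0.1, -0.5, 0.2]
finger_gap: 16.8
finger_force: 58.6
```

Emit:
arm_command:
  motion:
    - [[0, 0, -0.003], [0, 0, 0], 1]
    - [[0, 0, 0], [0, 0, 0], 1]
    - [[0, 0, 0], [0, 0, 0], 1]

```text
t: 48.9
tool_pos: [436.1, -314.2, 127.3]
ee_rot: [0.0, 0.231, 0.973, -0.0]
wrist_force: [-2.5, 1.3, 5.0]
finger_gap: 16.4
finger_force: 58.7
```

Emit:
arm_command:
  motion:
    - [[0, 0, 0.003], [0, 0, 0], 1]
    - [[0, 0, 0], [0, 0, 0], 0.4]
    - [[0, 0, 0], [0, 0, 0], -0.05]
    - [[0, 0, 0], [0, 0, 0], -0.05]
    - [[0, 0, 0], [0, 0, 0], -0.05]
    - [[0, 0, 0.04], [0, 0, 0], -0.05]
    - [[0, 0, 0.08], [0, 0, 0], -0.05]
    - [[0, 0, 0.08], [0, 0, 0], -0.05]

```text
t: 49.7
tool_pos: [435.8, -313.9, 178.0]
ee_rot: [-0.0, 0.231, 0.973, 0.0]
wrist_force: [0.7, -0.1, -0.2]
finger_gap: 44.7
finger_force: 0.0
```

Emit:
arm_command:
  motion:
    - [[0, 0, 0.07], [0, 0, 0], -0.05]
    - [[0, 0, 0.03], [0, 0, 0], -0.05]
    - [[0, 0, 0], [0, 0, 0], -0.05]
    - [[0, 0, 0], [0, 0, 0], -0.05]
    - [[0, 0, 0], [0, 0, 0], -0.05]

```text
t: 50.2
tool_pos: [435.4, -313.6, 201.0]
ee_rot: [-0.001, 0.231, 0.973, 0.0]
wrist_force: [0.8, 0.7, 0.0]
finger_gap: 44.8
finger_force: 0.0
```

```bash
cat >> h.py <<'E'
def check(save):
    pt,dt=manip.snapshot("top");Pt=cloud(dt,manip.calibration("top"));zt=Pt[...,2];cv2.imwrite(f"pics/{save}.png",pt[:,:,::-1])
    m=(abs(Pt[...,0]-436)<70)&(abs(Pt[...,1]-330)<90)&(zt>18)&(zt<55)
    n,l,st,c=cv2.connectedComponentsWithStats(m.astype(np.uint8))
    print("tray",[(rect(Pt,l==i)[0].tolist(),int(st[i,4])) for i in range(1,n) if st[i,4]>15])
    m=(pt.max(2)<45)&(zt>74)&(zt<92)&(abs(Pt[...,0]-580)<70)&(abs(Pt[...,1]+55)<75);print("lever",rect(Pt,m),m.sum())
E
python3 - <<'E'
from h import *
s=manip.read_state();print(np.round(s["tool_pos"],1))
P=cloud(manip.snapshot("wrist")[1],manip.calibration("wrist"));z=P[...,2];r=np.hypot(P[...,0]-435.5,P[...,1]+313)
m=(z>143)&(z<158)&(r<20);print("probe top",P[m].min(0),P[m].max(0),np.median(P[m],0))
check("top5")
E
```

```text
[ 435.4 -313.6  201. ]
probe top [ 425.63526698 -321.86379625  143.00356378] [ 443.0165846  -304.5403222   153.68767414] [ 433.08017584 -312.58548882  151.45580797]
tray [([475.3, 285.4], 162), ([469.6, 376.1], 164), ([399.9, 375.3], 206), ([399.2, 284.7], 198)]
lever (array([569.4, -68.1]), array([21.6, 73.2]), 89.07) 201
```

Emit:
arm_command:
  motion:
    - [[0.03, 0.06, 0], [0, 0, 0.5], -0.05]
    - [[0.05, 0.1, 0], [0, 0, 0.5], -0.05]
    - [[0.05, 0.11, 0], [0, 0, 0.5], -0.05]
    - [[0.055, 0.12, 0], [0, 0, 0.5], -0.05]
    - [[0.055, 0.12, 0], [0, 0, 0.5], -0.05]
    - [[0.055, 0.12, 0], [0, 0, 0.5], -0.05]
    - [[0.055, 0.12, 0], [0, 0, 0.5], -0.05]
    - [[0.055, 0.12, 0], [0, 0, 0.5], -0.05]

```text
t: 51.1
tool_pos: [537.3, -95.3, 201.5]
ee_rot: [-0.001, -0.008, 1.0, 0.0]
wrist_force: [0.3, -0.1, -0.2]
finger_gap: 44.6
finger_force: 0.0
```

Emit:
arm_command:
  motion:
    - [[0.04, 0.06, 0], [0, 0, 0.5], -0.05]
    - [[0.015, 0.026, -0.04], [0, 0, 0.05], -0.05]
    - [[0, 0, -0.09], [0, 0, 0], -0.05]
    - [[0, 0, -0.1], [0, 0, 0], -0.05]
    - [[0, 0, -0.1], [0, 0, 0], -0.05]
    - [[0, 0, 0], [0, 0, 0], -0.05]
    - [[0, 0, 0], [0, 0, 0], -0.05]
    - [[0, 0, 0], [0, 0, 0], -0.05]

```text
t: 51.9
tool_pos: [551.8, -75.6, 120.9]
ee_rot: [0.001, -0.04, 0.999, -0.0]
wrist_force: [0.2, -0.1, -0.5]
finger_gap: 44.7
finger_force: 0.0
```

Emit:
arm_command:
  motion:
    - [[0, 0, -0.05], [0, 0, 0], -0.05]
    - [[0, 0, -0.06], [0, 0, 0], -0.05]
    - [[0, 0, -0.049], [0, 0, 0], -0.05]
    - [[0, 0, 0], [0, 0, 0], -0.05]
    - [[0, 0, 0], [0, 0, 0], 0.3]
    - [[0, 0, 0], [0, 0, 0], 1]
    - [[0, 0, 0], [0, 0, 0], 1]
    - [[0, 0, 0], [0, 0, 0], 1]

```text
t: 52.7
tool_pos: [551.3, -74.2, 80.5]
ee_rot: [0.0, -0.04, 0.999, 0.001]
wrist_force: [-0.4, 5.5, 0.3]
finger_gap: 10.5
finger_force: 59.1
```

Run:
```python
import numpy as np
r=44.5;n=16;A=np.radians(184.6-np.linspace(0,1,n+1)*90);Q=r*np.c_[np.cos(A),np.sin(A)]/250
print((np.diff(Q,axis=0)).round(3).tolist())
```

```text
[[-0.001, 0.017], [0.001, 0.017], [0.003, 0.017], [0.005, 0.017], [0.006, 0.016], [0.008, 0.016], [0.009, 0.015], [0.011, 0.014], [0.012, 0.013], [0.013, 0.011], [0.014, 0.01], [0.015, 0.009], [0.016, 0.007], [0.017, 0.006], [0.017, 0.004], [0.017, 0.002]]
```

Emit:
arm_command:
  motion:
    - [[-0.001, 0.017, 0], [0, 0, -0.818], 1]
    - [[0.001, 0.017, 0], [0, 0, -0.818], 1]
    - [[0.003, 0.017, 0], [0, 0, -0.818], 1]
    - [[0.005, 0.017, 0], [0, 0, -0.818], 1]
    - [[0.006, 0.016, 0], [0, 0, -0.818], 1]
    - [[0.008, 0.016, 0], [0, 0, -0.818], 1]
    - [[0.009, 0.015, 0], [0, 0, -0.818], 1]
    - [[0.011, 0.014, 0], [0, 0, -0.818], 1]

```text
t: 53.5
tool_pos: [561.6, -41.6, 80.5]
ee_rot: [-0.0, 0.347, 0.938, 0.001]
wrist_force: [-0.0, 6.0, 1.4]
finger_gap: 10.7
finger_force: 59.2
```

Emit:
arm_command:
  motion:
    - [[0.012, 0.013, 0], [0, 0, -0.818], 1]
    - [[0.013, 0.011, 0], [0, 0, -0.818], 1]
    - [[0.014, 0.01, 0], [0, 0, -0.818], 1]
    - [[0.015, 0.009, 0], [0, 0, -0.818], 1]
    - [[0.016, 0.007, 0], [0, 0, -0.818], 1]
    - [[0.017, 0.006, 0], [0, 0, -0.818], 1]
    - [[0.017, 0.004, 0], [0, 0, -0.818], 1]
    - [[0, 0, 0], [0, 0, 0], 1]

```text
t: 54.3
tool_pos: [588.2, -26.1, 80.5]
ee_rot: [-0.0, 0.642, 0.767, 0.001]
wrist_force: [-0.7, 8.3, 1.1]
finger_gap: 11.0
finger_force: 59.3
```

Emit:
arm_command:
  motion:
    - [[0.012, 0.001, 0], [0, 0, -0.5], 1]
    - [[0.008, 0, 0], [0, 0, -0.2], 1]
    - [[0, 0, 0], [0, 0, 0], 1]

```text
t: 54.6
tool_pos: [592.1, -25.6, 80.5]
ee_rot: [-0.002, 0.673, 0.739, 0.001]
wrist_force: [-4.3, 8.2, 3.4]
finger_gap: 11.2
finger_force: 59.6
```

Emit:
arm_command:
  motion:
    - [[0.006, 0, 0], [0, 0, -0.1], 1]
    - [[0.006, 0, 0], [0, 0, 0], 1]
    - [[0, 0, 0], [0, 0, 0], 1]

```text
t: 54.9
tool_pos: [592.8, -25.5, 80.4]
ee_rot: [-0.003, 0.678, 0.735, -0.001]
wrist_force: [-8.9, 8.5, 7.9]
finger_gap: 11.2
finger_force: 60.5
```

Emit:
arm_command:
  motion:
    - [[0.008, 0, 0], [0, 0, 0], 1]
    - [[0.008, 0, 0], [0, 0, 0], 1]
    - [[0, 0, 0], [0, 0, 0], 1]

```text
t: 55.2
tool_pos: [593.2, -25.4, 80.1]
ee_rot: [-0.007, 0.678, 0.735, -0.004]
wrist_force: [-19.8, 8.6, 16.2]
finger_gap: 10.6
finger_force: 61.8
```

Emit:
arm_command:
  motion:
    - [[-0.016, 0, 0], [0, 0, 0.1], 1]
    - [[0, 0, 0], [0, 0, 0], 0.4]
    - [[0, 0, 0], [0, 0, 0], -0.05]
    - [[0, 0, 0], [0, 0, 0], -0.05]
    - [[0, 0, 0.05], [0, 0, 0], -0.05]
    - [[0, 0, 0.12], [0, 0, 0], -0.05]
    - [[0, 0, 0.15], [0, 0, 0], -0.05]
    - [[0, 0, 0.15], [0, 0, 0], -0.05]

```text
t: 56.0
tool_pos: [595.5, -27.9, 199.3]
ee_rot: [0.0, 0.673, 0.74, -0.0]
wrist_force: [1.2, -0.4, -0.1]
finger_gap: 44.7
finger_force: 0.0
```

Emit:
arm_command:
  motion:
    - [[-0.08, 0.06, 0.1], [0, 0, 0], -0.05]
    - [[-0.1, 0.1, 0.1], [0, 0, 0], -0.05]
    - [[-0.1, 0.12, 0], [0, 0, 0], -0.05]
    - [[-0.08, 0.12, 0], [0, 0, 0], -0.05]
    - [[0, 0, 0], [0, 0, 0], -0.05]
    - [[0, 0, 0], [0, 0, 0], -0.05]
    - [[0, 0, 0], [0, 0, 0], -0.05]
    - [[0, 0, 0], [0, 0, 0], -0.05]

```text
t: 56.8
tool_pos: [506.2, 71.6, 247.7]
ee_rot: [0.0, 0.673, 0.739, -0.0]
wrist_force: [-0.9, 0.0, 0.1]
finger_gap: 44.7
finger_force: 0.0
```

Run:
```python
from h import *
check("top6");p,d=manip.snapshot("top");P=cloud(d,manip.calibration("top"));z=P[...,2]
a=np.radians(4.585);R=np.array([[np.cos(a),-np.sin(a)],[np.sin(a),np.cos(a)]]);L=(P[...,:2]-[560.98,6.45])@R
m=(p.max(2)<45)&(z>60)&(z<95)&(abs(L[...,1]+50)<70)&(abs(L[...,0]-25)<60);q=L[m];e=q[:,1].min();lev=q[q[:,1]>e+35]
print("slope",np.polyfit(lev[:,1],lev[:,0],1) if len(lev)>5 else None, manip.read_state()["tool_pos"].__repr__())
```

```text
tray [([387.2, 283.7], 85)]
lever (array([591.2, -43.5]), array([20.6, 73.6]), 9.64) 198
slope [-6.94375902e-03  2.80628974e+01] array([506.02445619,  71.63079439, 247.38431525])
```

View pics/top6.png

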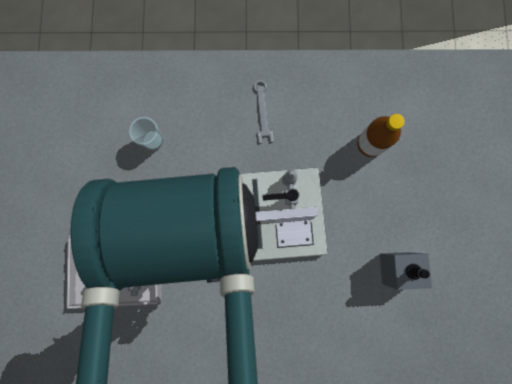

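Top view: the right lever points along +y at (280,197), closed, and the probe is upright in the stand at (415,271). The arm hides the tray, so I move aside for a last check.

Emit:
arm_command:
  motion:
    - [[-0.02, -0.08, 0.02], [0, 0, 0], -0.05]
    - [[-0.02, -0.13, 0.02], [0, 0, 0], -0.05]
    - [[-0.02, -0.15, 0], [0, 0, 0], -0.05]
    - [[-0.02, -0.15, 0], [0, 0, 0], -0.05]
    - [[-0.02, -0.15, 0], [0, 0, 0], -0.05]
    - [[-0.02, -0.12, 0], [0, 0, 0], -0.05]
    - [[0, -0.07, 0], [0, 0, 0], -0.05]
    - [[0, 0, 0], [0, 0, 0], -0.05]

```text
t: 57.7
tool_pos: [475.4, -142.8, 257.4]
ee_rot: [0.0, 0.674, 0.738, -0.0]
wrist_force: [-0.0, -0.1, -0.6]
finger_gap: 44.9
finger_force: 0.0
```

```bash
python3 -c "
from h import *
check('top7');fits('top')"
```

```text
tray [([475.2, 285.6], 159), ([469.7, 375.7], 164), ([400.0, 376.2], 206), ([399.2, 284.5], 198)]
lever (array([595.9, -42.8]), array([72.8, 21. ]), 88.55) 208
```

Emit:
arm_command:
  motion:
    - [[0, 0, 0], [0, 0, 0], -0.05]
    - [[0, 0, 0], [0, 0, 0], -0.05]
    - [[0, 0, 0], [0, 0, 0], -0.05]
    - [[0, 0, 0], [0, 0, 0], -0.05]

```text
t: 58.2
tool_pos: [475.6, -139.5, 257.6]
ee_rot: [0.0, 0.673, 0.74, 0.0]
wrist_force: [0.6, 0.3, -0.4]
finger_gap: 44.8
finger_force: 0.0
```

```bash
python3 -c "
from bench import manip
print(manip.sign_off())"
```

```text
the job is handed in; nothing more can be done
None
```

The job is done and handed in after about 58 s of robot time: all four fittings are in the tray, the right line's valve was opened, its seam traced about 1.5 mm above, the probe hung back in its stand, and that valve closed again.

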